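# Find the free guide channel of the lint-screen rack with a flat gauge

### The job

Take the orange-handled flat gauge from its wooden stand and test the three sloping guide channels of the white lint-screen rack in the order left, middle, right (as you see them), pushing the blade down each one until it either jams or is fully home. Exactly one channel is free all the way: finish with the gauge fully home in that one and let go of it. Leave everything else where it stands.

Things in the scene. Friction and masses are not known exactly. Their poses are not given: they have to be found in the camera images.
- rack: Lint-screen rack, fixed to the worktop: white block on a grey base, 135 deep (x) x 236 wide (y), 160 mm high, with three guide channels that look alike, 62 mm apart along its y, a blue tab below each mouth. Exactly one of them is free, and which one varies. Origin at the base on the worktop, z up; its -x side, with the mouths, faces roughly towards the robot.
- channel_left: The left guide channel, seen from the robot. Origin at the centre of its mouth, 140 mm above the worktop; z points straight out of it, up and towards the robot, 25 degrees from vertical; y along the slot's width (38 mm), x across its gap (10 mm; lips flare to 20 mm in the top 6 mm). Either free to 80 mm deep, or the gap narrows to 2 mm at 35 mm deep, unseen, and a blade jams there.
- channel_middle: The middle guide channel, seen from the robot. Origin at the centre of its mouth, 140 mm above the worktop; z points straight out of it, up and towards the robot, 25 degrees from vertical; y along the slot's width (38 mm), x across its gap (10 mm; lips flare to 20 mm in the top 6 mm). Either free to 80 mm deep, or the gap narrows to 2 mm at 35 mm deep, unseen, and a blade jams there.
- channel_right: The right guide channel, seen from the robot. Origin at the centre of its mouth, 140 mm above the worktop; z points straight out of it, up and towards the robot, 25 degrees from vertical; y along the slot's width (38 mm), x across its gap (10 mm; lips flare to 20 mm in the top 6 mm). Either free to 80 mm deep, or the gap narrows to 2 mm at 35 mm deep, unseen, and a blade jams there.
- gauge_mid (a point): Loose flat gauge, 161 mm long, 0.08-0.17 kg, upright in its stand, blade down. Point half-way up its axis; z from tip to handle, y along blade width, x across thickness. Steel blade 4 (x) x 24 (y) x 75; black collar 26x44x6 above it meets the mouth's lips when fully home (tip 75 mm deep); orange handle 20 (x) x 36 (y) x 80, centre 40.5 mm above this point. Its two flat sides are alike.
- gauge_tip (a point): Centre of the end of the gauge's blade, 80.5 mm below gauge_mid along the gauge's axis; same axes.
- stand: Wooden gauge stand, fixed, base 75x90 mm, block 43x66 mm, 85 mm high; origin at its base, z up. A slot in its top, open upwards, holds the blade (slot 7 mm in x, 34 mm in y); the gauge's collar rests on top.
- wash_bottle: Bystander to be left alone: tall white and green hand-wash bottle with yellow cap, 46x76x258 mm. Origin at the centre of its underside.
- soap_pump: Bystander to be left alone: brown soap bottle with black pump head, 73x65x185 mm. Origin at the centre of its underside.
- candle_jar: Bystander to be left alone: glass jar with a pale green candle, 76 across and 90 high mm. Origin at the centre of its underside.
- masking_tape: Bystander to be left alone: roll of masking tape lying flat, 100 across, 25 high mm. Origin at the centre of its underside.
- sewing_tin: Bystander to be left alone: green sewing tin, 93x133x55 mm. Origin at the centre of its underside.
- wax_pot: Bystander to be left alone: low white pot with tan lid, 62 across, 35 high mm. Origin at the centre of its underside.
- stain_dropper: Bystander to be left alone: brown dropper bottle, 33 across, 102 high mm. Origin at the centre of its underside.

How it is judged:
By the outcome, as a careful person would: the job done as asked, in the order asked, and still so for the second after the job is handed in, with the robot touching nothing.
It also fails if it takes over 69 s, if anything falls off the work surface, if the arm or the gripper's body presses on something with over 40 N, if the wrist force passes 120 N, or if a joint passes its speed limit or range.

### The arm

A 7-joint arm with a two-finger parallel gripper is mounted at the origin on a cart in front of the work surface, level with it; the furniture and walls round the work are solid. World frame = base frame: x ahead of the robot, y to its left, z up, the work surface at z = 0. Lengths are in m, angles in rad, forces in N, time in s.
With the tool pointing down it reaches from about 0.4 to 0.85 m from the base axis. Payload 4.5 kg.
Tool frame: the origin (TCP) lies midway between the tips of the shut fingers; the grasp point (between the pads) lies 19 mm behind it; z points along the fingers, y is the line along which they close (so a half turn about z gives the same grasp; the last joint's range is limited). The gripper opens to 88 mm and grips with 3 to 60 N. Pads are 18 mm wide; open, the fingers measure 123 mm over their backs; the gripper's body (75 mm by 187 mm) begins 45 mm behind the grasp point.
Start: joints at [0.034, 0.689, -0.195, 1.565, 0.157, 0.902, -0.215], TCP at [0.625, 0, 0.239] pointing down, gripper open.
Joint ranges: [-3.01, 3.01], [-0.46, 2.08], [-1.47, 1.51], [0.13, 2.56], [-1, 4.14], [0.04, 2.09], [-2.66, 2.66]. Speed limits (rad/s): [2.57, 2.57, 3.14, 3.14, 3.14, 3.14, 3.14].

### API

Orientations are given as a unit quaternion [x, y, z, w].
In Python, from plant import get_state, viewer, workorder gives the robot as it stands. The module is installed in compiled form; this text tells all that it offers.
- The arm moves only by the tool step_arm, never from a script. Its argument "motion" is a list of rows, each an object of numbers: "wx", "wy", "wz": the turn, a rotation vector about the tool's x, y, z each as a share of 180 degrees, from -1 to 1; "dx", "dy", "dz": the shift along the tool's x, y, z each as a share of 8 cm, from -1 to 1; "claw": the finger opening in mm, from 0 to 88.1. A call has 1 to 8 rows; each row is the pose to reach, as a shift and turn from the pose commanded when the call began, along the tool's axes at that moment, turning the shorter way round; what a row does not reach only later rows make up. A row lasts 1/10 s, in which the tool goes at most 50 mm and 8.59 degrees, less where a joint would pass 70% of its speed; a pose out of reach is approached as far as the arm can. A call with a number of a shift or a turn outside -1 to 1 is refused whole. A call with a gripper value outside its range is refused whole. The fingers move at their own pace and stop on an object; "force" is the grip in N (left out, the last holds). Time passes only in rows, so rows that repeat a pose let the fingers close. It gives the time, the measured TCP pose, the force, the opening and the grip force at its end, in the units of the state.
- get_state(): the state, without advancing time (a new reading comes with each control period).
- viewer.snapshot(name): name is "scene" or "side" or "wrist"; returns (picture, depth): 420x560x3 uint8, red, green, blue; 420x560 float32, m along the optical axis (not along the pixel's ray), 0 where there is no reading.
- viewer.calibration(name): a dict with "vfov" (degrees; the focal length in pixels is half the picture's height over the tangent of half this angle, whatever the lens; pixels are square), "cx", "cy" (the principal point, pixels), "dist_coeffs" ([k1, k2, p1, p2, k3] as OpenCV has them; the pictures are not rectified), "extrinsics" (4x4, takes a point from camera to world coordinates). Camera axes: x right, y down, z forward; pixel columns grow to the right and rows downward; lengths in m; the calibration is good to about 2 mm. A picture is of the moment at which its call begins: read the wrist's pose just before it. calibration takes no time and is no camera call; for the wrist camera it gives the pose at the moment of the call.
- workorder.finish_job(): hands the job in; it is judged then, once.
The state is a dict: "clock": time; "q": joint angles; "qd": joint speeds; "joint_torque": joint torques, N m; "tool_pos": TCP position; "eef_rot": TCP orientation; "contact_force": force on the tool from outside, world axes, zero at the start; "moment": the same for the moment, N m; "opening": opening from 0.0 (shut) to 1.0 (fully open); "finger_force": force on a finger pad.
Only numpy, scipy, OpenCV 4.12 (cv2) and the standard library are available. Lean on these libraries where they do the work, as an engineer would, in place of code of your own. Each camera call takes 0.05 s, during which the arm holds its last target. There are 200 camera calls.

## Working session

There is one attempt and no reset: what is moved stays moved. The work goes in short steps, Python scripts to look and compute and a tool call to move; the robot and the scene stay as the last step left them, time stands still between calls to the robot, and variables do not carry over. Pictures are saved under pics/ and viewed, at most 10 in all, crops included, and the job is handed in when it is done.

Besides the shell and the picture viewer there is one more tool, called after "Request:" in YAML: its name, and indented under it one key for each argument. step_arm: Moves the arm, as the interface text tells. Shift numbers are shares of 8 cm and turn numbers shares of 180 degrees, none past 1 either way. Its arguments: {"type":"object","properties":{"motion":{"type":"array","items":{"type":"object","properties":{"wx":{"type":"number","minimum":-1,"maximum":1},"wy":{"type":"number","minimum":-1,"maximum":1},"wz":{"type":"number","minimum":-1,"maximum":1},"dx":{"type":"number","minimum":-1,"maximum":1},"dy":{"type":"number","minimum":-1,"maximum":1},"dz":{"type":"number","minimum":-1,"maximum":1},"claw":{"type":"number"}}}},"force":{"type":"number"}},"required":["motion"]}

```bash
mkdir -p pics; cat > h.py <<'E'
import numpy as np, cv2
from plant import get_state, viewer, workorder
from scipy.spatial.transform import Rotation as R
def snap(n,save=None):
    c=viewer.calibration(n); p,d=viewer.snapshot(n)
    if save: cv2.imwrite('pics/'+save+'.png',p[:,:,::-1])
    return p,d,c
def K(c):
    f=210/np.tan(np.radians(c['vfov'])/2); return np.array([[f,0,c['cx']],[0,f,c['cy']],[0,0,1]])
def rays(c,uv):
    u=cv2.undistortPoints(np.array(uv,float).reshape(-1,1,2),K(c),np.array(c['dist_coeffs'],float)).reshape(-1,2)
    E=np.array(c['extrinsics']); d=np.c_[u,np.ones(len(u))]@E[:3,:3].T
    return E[:3,3],d
def plane(c,uv,z):
    o,d=rays(c,uv); return o+d*((z-o[2])/d[:,2])[:,None]
def dpts(c,d,uv):
    uv=np.array(uv); o,r=rays(c,uv); z=d[uv[:,1].astype(int),uv[:,0].astype(int)]
    return o+r*z[:,None]
def cloud(c,d):
    v,u=np.mgrid[0:420,0:560]; return dpts(c,d,np.c_[u.ravel(),v.ravel()]).reshape(420,560,3)
E
python3 - <<'E'
from h import *
for n in('scene','side','wrist'):
    p,d,c=snap(n,n+'0'); np.savez('/tmp/'+n,p=p,d=d,c=np.array(c,dtype=object)); print(n,c['vfov'],np.round(c['extrinsics'],3).tolist(),(d>0).mean())
print(get_state())
a=[cv2.imread(f'pics/{n}0.png') for n in('scene','side')]
E
```

```text
scene 47.650797051583844 [[0.793, -0.286, 0.538, -0.247], [-0.609, -0.356, 0.709, -0.958], [-0.011, -0.89, -0.457, 0.741], [0.0, 0.0, 0.0, 1.0]] 0.9961181972789116
side 48.08859232555626 [[-0.853, -0.257, 0.454, -0.228], [-0.522, 0.42, -0.742, 1.201], [0.0, -0.87, -0.493, 0.899], [0.0, 0.0, 0.0, 1.0]] 0.9960076530612245
wrist 60.111472422074044 [[1.0, 0.001, -0.002, 0.625], [0.0, -0.964, -0.266, 0.068], [-0.002, 0.266, -0.964, 0.384], [0.0, 0.0, 0.0, 1.0]] 0.9958333333333333
{'clock': 0.15, 'q': array([ 0.03380082,  0.68977872, -0.19457682,  1.56608827,  0.15730842,
        0.90250093, -0.21510188]), 'qd': array([ 4.69623683e-05, -2.17296321e-03,  1.45213852e-03, -2.29463409e-03,
       -6.51751792e-04,  8.71881213e-04, -2.79692280e-04]), 'joint_torque': array([-1.46674727e-03, -5.27863634e+01, -1.26819178e+00, -1.53587687e+01,
       -5.24473807e-02,  3.92338901e-03,  1.12435155e-04]), 'tool_pos': array([ 6.24524636e-01, -1.11781197e-05,  2.38107882e-01]), 'eef_rot': array([ 7.07069859e-01,  7.07143364e-01, -5.15427580e-04, -4.60105594e-04]), 'contact_force': array([ 0.89563636,  0.35294745, -0.10261878]), 'moment': array([ 0.00809098, -0.01708957, -0.00812294]), 'finger_force': 0.0, 'opening': 1.0003746371843873}
```

View pics/scene0.png

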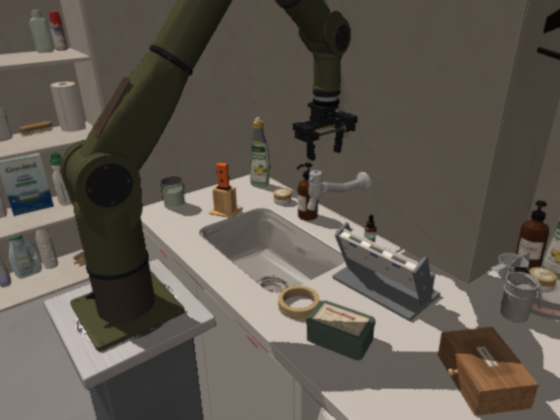

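View pics/side0.png

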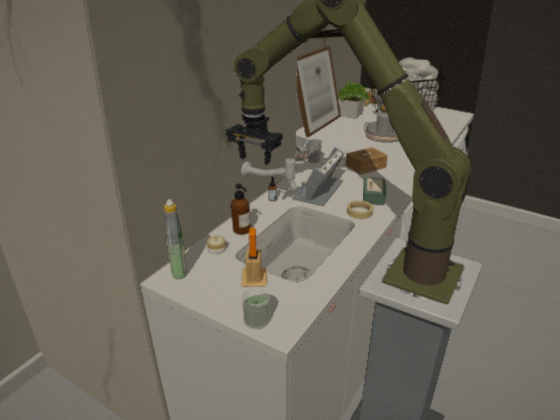

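The scene view shows the gauge's orange handle at (223,175) and the rack at (385,268), with the mouths along its upper edge. The side view shows the handle at (252,242) and the rack at (322,178), with the tap between them.

```bash
python3 - <<'E'
from h import *
L={}
for n in('scene','side'):
    z=np.load('/tmp/%s.npz'%n,allow_pickle=True); p,d,c=z['p'],z['d'],z['c'].item()
    P=cloud(c,d); L[n]=(p,P,c)
    hsv=cv2.cvtColor(p,cv2.COLOR_RGB2HSV)
    m=cv2.inRange(hsv,(3,190,120),(14,255,255))
    k,l,st,ce=cv2.connectedComponentsWithStats(m)
    for i in range(1,k):
        if st[i,4]>60:
            q=P[l==i]; print(n,'orange',st[i],np.round(np.median(q,0),3),np.round(np.percentile(q,[3,97],0),3).tolist())
    # tall things (anything above the top) per region
    mm=(P[...,2]>.02)&(P[...,2]<.3)&(P[...,0]>.3)&(P[...,0]<1.0)&(abs(P[...,1])<.7)
    k,l,st,ce=cv2.connectedComponentsWithStats(mm.astype('u1'))
    for i in range(1,k):
        if st[i,4]>60:
            q=P[l==i]; print(n,st[i][:4],np.round(np.percentile(q,[2,98],0),3).tolist(), p[l==i].mean(0).astype(int))
E
```

```text
scene orange [217 163  10  23 109] [0.437 0.272 0.15 ] [[0.428, 0.262, 0.1], [0.446, 0.287, 0.171]]
scene [249  96 311 221] [[0.493, -0.6, 0.026], [0.967, 0.392, 0.293]] [84 77 69]
scene [212 162  24  49] [[0.409, 0.243, 0.022], [0.471, 0.296, 0.17]] [111  71  45]
scene [160 176  25  29] [[0.301, 0.39, 0.023], [0.365, 0.469, 0.091]] [75 75 66]
scene [273 188  18  13] [[0.603, 0.19, 0.022], [0.657, 0.247, 0.038]] [144 125  97]
scene [280 285  96  68] [[0.301, -0.464, 0.022], [0.378, -0.211, 0.057]] [112 104  86]
scene [439 327  85  82] [[0.387, -0.698, 0.023], [0.531, -0.564, 0.064]] [93 67 46]
side [ 58 106 264 175] [[0.437, -0.542, 0.026], [0.972, 0.503, 0.294]] [100  93  79]
side [244 137  21   6] [[0.72, -0.196, 0.224], [0.727, -0.079, 0.276]] [85 81 69]
side [299 147  46  53] [[0.476, -0.442, 0.026], [0.57, -0.204, 0.15]] [105 105  99]
side [346 149  42  22] [[0.389, -0.691, 0.021], [0.544, -0.552, 0.068]] [89 68 42]
side [363 178  23  24] [[0.301, -0.452, 0.023], [0.379, -0.315, 0.06]] [103 103  86]
side [347 201  24  15] [[0.302, -0.296, 0.02], [0.375, -0.197, 0.028]] [141 123  86]
side [207 235  18  16] [[0.607, 0.197, 0.021], [0.661, 0.252, 0.041]] [149 135 101]
side [241 286  29  39] [[0.301, 0.396, 0.023], [0.37, 0.47, 0.092]] [124 125 109]
```

View pics/wrist0.png

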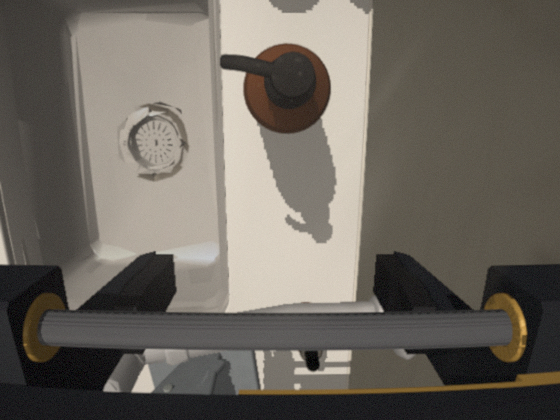

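Wrist view: the soap pump is at (285,85) and the tap below it, so the camera's up direction is tool +x, which is world +y. Moving to look at the gauge from above.

Request:
step_arm:
  motion:
    - {"dx": 0.875,"dy": -0.8,"dz": -0.5}
    - {"dx": 0.875,"dy": -0.8,"dz": -0.5}
    - {"dx": 0.875,"dy": -0.8,"dz": -0.5}
    - {"dx": 0.875,"dy": -0.8,"dz": -0.5}

```text
$.motion[0]: bad value
```

Request:
step_arm:
  motion:
    - {"dx": 0.875,"dy": -0.8,"dz": -0.5}
    - {"dx": 0.875,"dy": -0.8,"dz": -0.5}
    - {"dx": 0.875,"dy": -0.8,"dz": -0.5}
    - {"dx": 0.875,"dy": -0.8,"dz": -0.5}

```text
$.motion[0]: bad value
```

Request:
step_arm:
  motion:
    - {"dx": 0.875,"dy": -0.7}
    - {"dx": 0.875,"dy": -0.7}
    - {"dx": 0.875,"dy": -0.7}
    - {"dx": 0.875,"dy": -0.7}
    - {"dx": 0.875,"dy": -0.7}

```text
$.motion[0]: bad value
```

```bash
python3 - <<'E'
from h import *
print(get_state()['tool_pos'])
p,d,c=snap('wrist','w1'); np.savez('/tmp/w1',p=p,d=d,c=np.array(c,dtype=object))
print(c['cx'],c['cy'])
P=cloud(c,d)
hsv=cv2.cvtColor(p,cv2.COLOR_RGB2HSV)
m=cv2.inRange(hsv,(3,190,90),(14,255,255))
for nm,mk in(('top',(P[...,2]>.155)&(P[...,2]<.19)&(m>0)),('stand',(P[...,2]>.075)&(P[...,2]<.095)&(P[...,1]<.4)),):
    k,l,st,ce=cv2.connectedComponentsWithStats(mk.astype('u1'))
    for i in range(1,k):
        if st[i,4]>100:
            q=P[l==i]; ys,xs=np.where(l==i)
            r=cv2.minAreaRect(np.c_[xs,ys].astype('f4')); w=dpts(c,d,np.c_[xs,ys])
            print(nm,st[i],np.round(np.median(q,0),4),cv2.minAreaRect(q[:,:2].astype('f4')*1000), np.round(r,1) if 0 else r)
E
```

```text
[ 6.24524636e-01 -1.11781197e-05  2.38107882e-01]
274.30667860052097 211.87538502969005
stand [ 379    0   26  254 1959] [0.7202 0.061  0.0853] ((720.16845703125, 50.132259368896484), (2.1564788818359375, 211.10169982910156), 0.03840696066617966) ((391.9493408203125, 126.56301879882812), (9.483559608459473, 254.03402709960938), 3.797248125076294)
stand [299 350  23  14 225] [ 0.6592 -0.1587  0.0828] ((660.4154052734375, -163.08380126953125), (22.201398849487305, 14.982102394104004), 7.454827785491943) ((310.0, 356.5), (13.0, 22.0), 90.0)
stand [365 350  12  38 237] [ 0.7202 -0.1751  0.0856] ((720.1071166992188, -176.8917694091797), (61.02208709716797, 1.8473771810531616), 89.17899322509766) ((370.6846618652344, 368.5231018066406), (6.945944786071777, 38.07866287231445), 7.125016689300537)
stand [163 389  50   6 205] [ 0.538  -0.2108  0.0777] ((532.8790893554688, -211.3251495361328), (7.919776439666748, 52.34880065917969), 89.11700439453125) ((187.5, 391.5), (5.0, 49.0), 90.0)
```

View pics/w1.png

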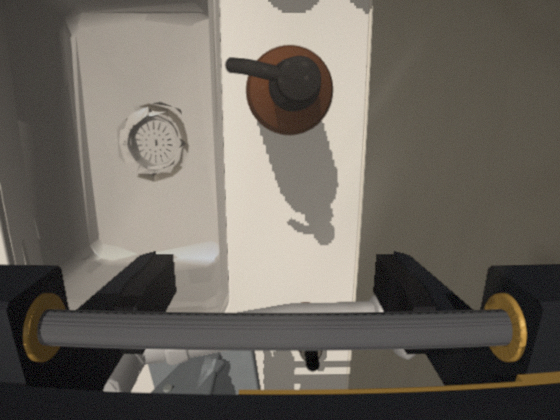

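The moves were refused, so this is the same view as before. I'll fill in every field of each row.

Request:
step_arm:
  motion:
    - {"wx": 0,"wy": 0,"wz": 0,"dx": 0.875,"dy": -0.8,"dz": -0.5,"claw": 88}
    - {"wx": 0,"wy": 0,"wz": 0,"dx": 0.875,"dy": -0.8,"dz": -0.5,"claw": 88}
    - {"wx": 0,"wy": 0,"wz": 0,"dx": 0.875,"dy": -0.8,"dz": -0.5,"claw": 88}

```text
clock: 0.5
tool_pos: [0.5584, 0.0765, 0.281]
eef_rot: [0.704, 0.71, 0.002, -0.001]
contact_force: [0.5, 0.2, 0.3]
opening: 0.996
finger_force: 0.0
```

Request:
step_arm:
  motion:
    - {"wx": 0,"wy": 0,"wz": 0,"dx": 0.875,"dy": -0.8,"dz": -0.5,"claw": 88}
    - {"wx": 0,"wy": 0,"wz": 0,"dx": 0.875,"dy": -0.8,"dz": -0.5,"claw": 88}
    - {"wx": 0,"wy": 0,"wz": 0,"dx": 0.875,"dy": -0.8,"dz": -0.5,"claw": 88}

```text
clock: 0.8
tool_pos: [0.4944, 0.1458, 0.321]
eef_rot: [0.704, 0.71, 0.002, -0.001]
contact_force: [0.7, -0.3, -0.8]
opening: 0.995
finger_force: 0.0
```

Request:
step_arm:
  motion:
    - {"wx": 0,"wy": 0,"wz": 0,"dx": 0.875,"dy": -0.7,"dz": 0,"claw": 88}
    - {"wx": 0,"wy": 0,"wz": 0,"dx": 0.875,"dy": -0.7,"dz": 0,"claw": 88}
    - {"wx": 0,"wy": 0,"wz": 0,"dx": 0.875,"dy": -0.7,"dz": 0,"claw": 88}
    - {"wx": 0,"wy": 0,"wz": 0,"dx": 0.875,"dy": -0.7,"dz": 0,"claw": 88}
    - {"wx": 0,"wy": 0,"wz": 0,"dx": 0.875,"dy": -0.7,"dz": 0,"claw": 88}

```text
clock: 1.3
tool_pos: [0.4422, 0.2085, 0.3185]
eef_rot: [0.708, 0.706, -0.0, 0.001]
contact_force: [-0.0, 0.0, -0.9]
opening: 0.999
finger_force: 0.0
```

```bash
python3 - <<'E'
from h import *
print(get_state()['tool_pos'])
p,d,c=snap('wrist','w2'); np.savez('/tmp/w2',p=p,d=d,c=np.array(c,dtype=object))
P=cloud(c,d)
hsv=cv2.cvtColor(p,cv2.COLOR_RGB2HSV)
m=cv2.inRange(hsv,(3,190,90),(14,255,255))
for nm,mk in(('top',(P[...,2]>.155)&(P[...,2]<.19)&(m>0)),('stand',(P[...,2]>.075)&(P[...,2]<.095)&(P[...,1]<.4)),):
    k,l,st,ce=cv2.connectedComponentsWithStats(mk.astype('u1'))
    for i in range(1,k):
        if st[i,4]>100:
            q=P[l==i]
            print(nm,st[i],np.round(np.median(q,0),4),cv2.minAreaRect(q[:,:2].astype('f4')*1000))
E
```

```text
[0.44215698 0.20849582 0.31847221]
top [256  84  39  47 956] [0.443  0.2809 0.1705] ((442.9829406738281, 280.9052734375), (18.31661605834961, 34.01844024658203), 32.351646423339844)
stand [456   0  48  46 608] [0.6387 0.3658 0.0848] ((644.1945190429688, 365.8214416503906), (10.157491683959961, 60.06483840942383), 46.21382141113281)
stand [ 505   16   49  249 2970] [0.7201 0.2525 0.0854] ((720.2845458984375, 240.6263427734375), (273.357421875, 4.431153297424316), 89.86074829101562)
stand [ 241   69   69   77 1635] [0.4431 0.2801 0.0844] ((443.56829833984375, 280.8915100097656), (43.49064254760742, 66.34542083740234), 32.602210998535156)
stand [419 255  37  14 226] [0.6243 0.1145 0.0856] ((630.2321166992188, 113.7492446899414), (38.54168701171875, 7.625821113586426), 9.0061674118042)
```

View pics/w2.png

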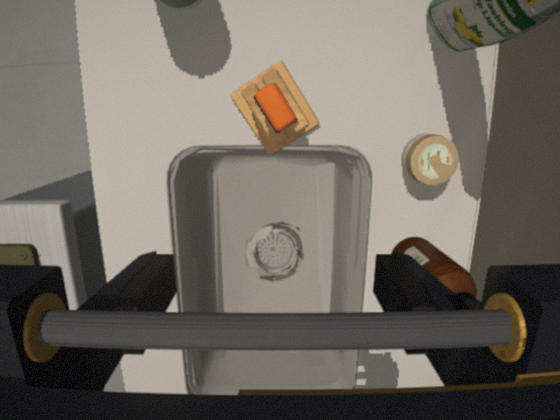

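The wrist view shows the gauge handle at (276,107) in its stand. It is centred at (0.443, 0.281), top at 0.1705 m, with the thin axis 32.5° from world x. Sizes and heights match the text.

Request:
step_arm:
  motion:
    - {"wx": 0,"wy": 0,"wz": -0.18,"dx": 0.9,"dy": 0,"dz": 0,"claw": 88}
    - {"wx": 0,"wy": 0,"wz": -0.18,"dx": 0.9,"dy": 0,"dz": 0,"claw": 88}
    - {"wx": 0,"wy": 0,"wz": -0.18,"dx": 0.9,"dy": 0,"dz": 0.4,"claw": 88}
    - {"wx": 0,"wy": 0,"wz": -0.18,"dx": 0.9,"dy": 0,"dz": 0.8,"claw": 88}
    - {"wx": 0,"wy": 0,"wz": -0.18,"dx": 0.9,"dy": 0,"dz": 0.8,"claw": 88}
    - {"wx": 0,"wy": 0,"wz": -0.18,"dx": 0.9,"dy": 0,"dz": 0.8,"claw": 88}

```text
clock: 1.95
tool_pos: [0.4419, 0.281, 0.2548]
eef_rot: [0.484, 0.875, -0.0, -0.0]
contact_force: [-0.2, 0.2, -0.0]
opening: 0.998
finger_force: 0.0
```

```bash
cat >> h.py <<'E'
def rel(pos,Rm=None):
    s=get_state(); T=R.from_quat(s['eef_rot']); 
    sh=T.inv().apply(np.array(pos)-s['tool_pos'])/.08
    w=(T.inv()*Rm).as_rotvec()/np.pi if Rm is not None else 0
    return np.round(sh,3),np.round(w,4)
E
python3 - <<'E'
from h import *
s=get_state();M=R.from_quat(s['eef_rot']).as_matrix();print(s['tool_pos'],np.round(M,3))
a=np.radians(32.5)
print(rel([.443,.281,.121],R.from_matrix(np.c_[[-np.sin(a),np.cos(a),0],[np.cos(a),np.sin(a),0],[0,0,-1]])))
E
```

```text
[0.44185453 0.28104586 0.25479619] [[-0.532  0.847 -0.001]
 [ 0.847  0.532 -0.001]
 [-0.    -0.001 -1.   ]]
(array([-0.008,  0.013,  1.672]), array([-0.0003,  0.0001, -0.0021]))
```

Request:
step_arm:
  motion:
    - {"wx": 0,"wy": 0,"wz": 0,"dx": 0,"dy": 0.013,"dz": 0.4,"claw": 88}
    - {"wx": 0,"wy": 0,"wz": 0,"dx": 0,"dy": 0.013,"dz": 0.8,"claw": 88}
    - {"wx": 0,"wy": 0,"wz": 0,"dx": 0,"dy": 0.013,"dz": 0.8,"claw": 88}

```text
clock: 2.25
tool_pos: [0.4415, 0.2811, 0.1895]
eef_rot: [0.483, 0.876, -0.002, -0.0]
contact_force: [-0.7, -1.0, 0.2]
opening: 1.0
finger_force: 0.0
```

Request:
step_arm:
  motion:
    - {"wx": 0,"wy": 0,"wz": 0,"dx": 0,"dy": 0,"dz": 0.4,"claw": 88}
    - {"wx": 0,"wy": 0,"wz": 0,"dx": 0,"dy": 0,"dz": 0.87,"claw": 88}
    - {"wx": 0,"wy": 0,"wz": 0,"dx": 0,"dy": 0,"dz": 0.87,"claw": 88}
    - {"wx": 0,"wy": 0,"wz": 0,"dx": 0,"dy": 0,"dz": 0.87,"claw": 88}

```text
clock: 2.65
tool_pos: [0.443, 0.2832, 0.123]
eef_rot: [0.482, 0.876, 0.001, 0.001]
contact_force: [0.9, 0.1, -0.1]
opening: 0.998
finger_force: 0.0
```

Request:
step_arm:
  motion:
    - {"wx": 0,"wy": 0,"wz": 0,"dx": 0,"dy": 0,"dz": 0,"claw": 10}
    - {"wx": 0,"wy": 0,"wz": 0,"dx": 0,"dy": 0,"dz": 0,"claw": 10}
    - {"wx": 0,"wy": 0,"wz": 0,"dx": 0,"dy": 0,"dz": 0,"claw": 10}
    - {"wx": 0,"wy": 0,"wz": 0,"dx": 0,"dy": 0,"dz": 0,"claw": 10}
    - {"wx": 0,"wy": 0,"wz": 0,"dx": 0,"dy": 0,"dz": 0,"claw": 10}
    - {"wx": 0,"wy": 0,"wz": 0,"dx": 0,"dy": 0,"dz": 0,"claw": 10}
    - {"wx": 0,"wy": 0,"wz": 0,"dx": 0,"dy": 0,"dz": 0,"claw": 10}
    - {"wx": 0,"wy": 0,"wz": 0,"dx": 0,"dy": 0,"dz": 0,"claw": 10}
  force: 45

```text
clock: 3.45
tool_pos: [0.4418, 0.2825, 0.121]
eef_rot: [0.482, 0.876, -0.0, -0.0]
contact_force: [0.5, 0.1, 0.0]
opening: 0.294
finger_force: 0.0
```

Request:
step_arm:
  motion:
    - {"wx": 0,"wy": 0,"wz": 0,"dx": 0,"dy": 0,"dz": 0,"claw": 10}
    - {"wx": 0,"wy": 0,"wz": 0,"dx": 0,"dy": 0,"dz": 0,"claw": 10}
    - {"wx": 0,"wy": 0,"wz": 0,"dx": 0,"dy": 0,"dz": 0,"claw": 10}
    - {"wx": 0,"wy": 0,"wz": 0,"dx": 0,"dy": 0,"dz": 0,"claw": 10}
    - {"wx": 0,"wy": 0,"wz": 0,"dx": 0,"dy": 0,"dz": 0,"claw": 10}
  force: 45

```text
clock: 3.95
tool_pos: [0.4418, 0.2825, 0.121]
eef_rot: [0.482, 0.876, -0.0, -0.0]
contact_force: [-0.4, -0.2, -1.5]
opening: 0.224
finger_force: 45.0
```

```bash
python3 - <<'E'
from h import *
# rack from stored scene/side clouds
for n in('scene','side'):
    z=np.load('/tmp/%s.npz'%n,allow_pickle=True); p,d,c=z['p'],z['d'],z['c'].item(); P=cloud(c,d)
    m=(P[...,0]>.4)&(P[...,0]<.71)&(P[...,1]<-.15)&(P[...,1]>-.5)&(P[...,2]>.03)&(P[...,2]<.17)
    k,l,st,ce=cv2.connectedComponentsWithStats(m.astype('u1'))
    for i in range(1,k):
        if st[i,4]>150:
            q=P[l==i]; print(n,st[i],np.round(np.percentile(q,[1,99],0),3).tolist())
            for lo in(.05,.09,.13,.15):
                t=q[(q[:,2]>lo)&(q[:,2]<lo+.02)]
                if len(t)>20: print(lo,cv2.minAreaRect(t[:,:2].astype('f4')*1000))
    cv2.imwrite(f'pics/{n}_rack.png',cv2.resize(p[210:330,310:450] if n=='scene' else p[130:215,270:370],None,fx=5,fy=5,interpolation=cv2.INTER_CUBIC)[:,:,::-1])
a=cv2.imread('pics/side_rack.png'); print(a.shape)
E
```

```text
scene [ 335  214  100   87 3168] [[0.474, -0.449, 0.034], [0.662, -0.162, 0.152]]
0.05 ((553.8551025390625, -288.530029296875), (323.8699645996094, 150.2600555419922), 71.1172103881836)
0.09 ((536.22998046875, -286.4825439453125), (328.5115051269531, 156.57147216796875), 68.95719909667969)
0.13 ((503.12762451171875, -333.3075256347656), (53.48876953125, 233.0132293701172), 6.0103583335876465)
0.15 ((512.8475952148438, -331.68536376953125), (20.70087432861328, 232.52755737304688), 7.328160762786865)
side [299 147  46  52 779] [[0.473, -0.444, 0.032], [0.579, -0.204, 0.152]]
0.05 ((542.6144409179688, -321.37908935546875), (62.324310302734375, 237.6640625), 6.707397937774658)
0.09 ((521.6803588867188, -323.59515380859375), (59.82328414916992, 237.53665161132812), 6.645485877990723)
0.13 ((507.65008544921875, -327.3501892089844), (52.62449264526367, 243.2552490234375), 5.951938629150391)
(425, 500, 3)
```

Request:
step_arm:
  motion:
    - {"wx": 0,"wy": 0,"wz": 0,"dx": 0,"dy": 0,"dz": -0.3,"claw": 10}
    - {"wx": 0,"wy": 0,"wz": 0,"dx": 0,"dy": 0,"dz": -0.6,"claw": 10}
    - {"wx": 0,"wy": 0,"wz": 0,"dx": 0,"dy": 0,"dz": -1,"claw": 10}

```text
clock: 4.25
tool_pos: [0.4412, 0.282, 0.2011]
eef_rot: [0.482, 0.876, -0.001, -0.001]
contact_force: [0.6, 0.2, -1.8]
opening: 0.22
finger_force: 45.0
```

Request:
step_arm:
  motion:
    - {"wx": 0,"wy": 0,"wz": 0,"dx": 0,"dy": 0,"dz": -0.6,"claw": 10}
    - {"wx": 0,"wy": 0,"wz": 0,"dx": 0,"dy": 0,"dz": -1,"claw": 10}

```text
clock: 4.45
tool_pos: [0.442, 0.2829, 0.2837]
eef_rot: [0.482, 0.876, 0.001, 0.0]
contact_force: [0.8, -0.1, -1.5]
opening: 0.221
finger_force: 45.0
```

Request:
step_arm:
  motion:
    - {"wx": 0,"wy": 0,"wz": 0,"dx": 0,"dy": 0,"dz": -0.6,"claw": 10}
    - {"wx": 0,"wy": 0,"wz": 0,"dx": 0,"dy": 0,"dz": -1,"claw": 10}
    - {"wx": 0,"wy": 0,"wz": 0,"dx": 0,"dy": 0,"dz": -1,"claw": 10}

```text
clock: 4.75
tool_pos: [0.4435, 0.2843, 0.3656]
eef_rot: [0.482, 0.876, 0.004, 0.002]
contact_force: [-0.6, 0.3, -2.1]
opening: 0.224
finger_force: 45.0
```

```bash
python3 - <<'E'
from h import *
s=get_state();print(s['tool_pos'],s['opening'],s['contact_force'])
for n in('scene','side'):
    z=np.load('/tmp/%s.npz'%n,allow_pickle=True); p,d,c=z['p'],z['d'],z['c'].item(); P=cloud(c,d)
    m=(P[...,0]>.35)&(P[...,0]<.71)&(P[...,1]<.12)&(P[...,1]>-.28)&(P[...,2]>.03)&(P[...,2]<.5)
    q=P[m]
    for x in np.arange(.35,.71,.04):
        t=q[(q[:,0]>x)&(q[:,0]<x+.04)]
        if len(t)>5: print(n,round(x,2),np.round(np.percentile(t[:,1:],[2,98],0),3).tolist(),np.round(t[:,2].max(),3))
E
```

```text
[0.4434739  0.28430386 0.36558221] 0.22357772761222 [-0.56767616  0.27984616 -2.09474869]
scene 0.43 [[-0.231, 0.124], [-0.221, 0.137]] 0.138
scene 0.47 [[-0.278, 0.056], [-0.073, 0.229]] 0.233
scene 0.51 [[-0.263, 0.042], [0.026, 0.346]] 0.347
scene 0.55 [[-0.088, 0.176], [0.02, 0.488]] 0.499
scene 0.59 [[-0.084, 0.036], [0.096, 0.496]] 0.5
scene 0.63 [[-0.18, 0.033], [0.085, 0.487]] 0.5
scene 0.67 [[-0.095, 0.144], [0.021, 0.345]] 0.346
side 0.47 [[-0.274, 0.059], [-0.066, 0.232]] 0.235
side 0.51 [[-0.217, 0.035], [0.037, 0.347]] 0.348
side 0.55 [[-0.211, 0.041], [0.038, 0.436]] 0.498
side 0.59 [[-0.064, 0.039], [0.117, 0.495]] 0.5
side 0.63 [[-0.163, 0.035], [0.118, 0.489]] 0.499
side 0.67 [[-0.147, 0.065], [0.039, 0.347]] 0.349
```

Request:
step_arm:
  motion:
    - {"wx": 0,"wy": 0,"wz": 0.143,"dx": -0.85,"dy": -0.53,"dz": -0.65,"claw": 10}
    - {"wx": 0,"wy": 0,"wz": 0.143,"dx": -0.85,"dy": -0.53,"dz": -0.65,"claw": 10}
    - {"wx": 0,"wy": 0,"wz": 0.143,"dx": -0.85,"dy": -0.53,"dz": -0.65,"claw": 10}
    - {"wx": 0,"wy": 0,"wz": 0.143,"dx": -0.85,"dy": -0.53,"dz": -0.65,"claw": 10}

```text
clock: 5.15
tool_pos: [0.4423, 0.2011, 0.4126]
eef_rot: [0.666, 0.746, -0.001, 0.0]
contact_force: [0.2, 0.3, -1.5]
opening: 0.226
finger_force: 45.0
```

Request:
step_arm:
  motion:
    - {"wx": 0,"wy": 0,"wz": 0,"dx": -0.5,"dy": -0.06,"dz": 0,"claw": 10}
    - {"wx": 0,"wy": 0,"wz": 0,"dx": -1,"dy": -0.12,"dz": 0,"claw": 10}

```text
clock: 5.35
tool_pos: [0.4412, 0.1226, 0.4115]
eef_rot: [0.661, 0.75, -0.001, -0.001]
contact_force: [1.0, -0.9, -2.5]
opening: 0.225
finger_force: 45.0
```

Request:
step_arm:
  motion:
    - {"wx": 0,"wy": 0,"wz": 0,"dx": -0.5,"dy": -0.06,"dz": 0,"claw": 10}
    - {"wx": 0,"wy": 0,"wz": 0,"dx": -1,"dy": -0.12,"dz": 0,"claw": 10}

```text
clock: 5.55
tool_pos: [0.4411, 0.0408, 0.4116]
eef_rot: [0.662, 0.749, -0.001, -0.001]
contact_force: [0.6, -0.4, -1.0]
opening: 0.225
finger_force: 45.0
```

Request:
step_arm:
  motion:
    - {"wx": 0,"wy": 0,"wz": 0,"dx": -0.5,"dy": -0.06,"dz": 0,"claw": 10}
    - {"wx": 0,"wy": 0,"wz": 0,"dx": -1,"dy": -0.12,"dz": 0,"claw": 10}

```text
clock: 5.75
tool_pos: [0.441, -0.0398, 0.4117]
eef_rot: [0.662, 0.749, -0.001, -0.001]
contact_force: [1.0, -0.8, -1.4]
opening: 0.222
finger_force: 45.0
```

Request:
step_arm:
  motion:
    - {"wx": 0,"wy": 0,"wz": 0,"dx": -0.5,"dy": -0.06,"dz": 0,"claw": 10}
    - {"wx": 0,"wy": 0,"wz": 0,"dx": -1,"dy": -0.12,"dz": 0,"claw": 10}

```text
clock: 5.95
tool_pos: [0.4409, -0.1202, 0.4116]
eef_rot: [0.662, 0.749, -0.001, -0.001]
contact_force: [1.4, -1.1, -1.1]
opening: 0.226
finger_force: 45.0
```

Request:
step_arm:
  motion:
    - {"wx": 0,"wy": 0,"wz": 0,"dx": -0.5,"dy": -0.06,"dz": 0,"claw": 10}
    - {"wx": 0,"wy": 0,"wz": 0,"dx": -1,"dy": -0.12,"dz": 0,"claw": 10}

```text
clock: 6.15
tool_pos: [0.4409, -0.2007, 0.4115]
eef_rot: [0.662, 0.749, -0.0, -0.002]
contact_force: [1.8, 0.2, -1.3]
opening: 0.226
finger_force: 45.0
```

Request:
step_arm:
  motion:
    - {"wx": 0,"wy": 0,"wz": 0,"dx": -0.5,"dy": 0.2,"dz": 0,"claw": 10}
    - {"wx": 0,"wy": 0,"wz": 0,"dx": -1,"dy": 0.3,"dz": 0,"claw": 10}

```text
clock: 6.35
tool_pos: [0.4753, -0.2771, 0.4113]
eef_rot: [0.662, 0.749, 0.0, -0.001]
contact_force: [1.4, 1.0, -1.4]
opening: 0.224
finger_force: 45.0
```

Request:
step_arm:
  motion:
    - {"wx": 0,"wy": 0,"wz": 0,"dx": -0.5,"dy": 0.2,"dz": 0,"claw": 10}
    - {"wx": 0,"wy": 0,"wz": 0,"dx": -1,"dy": 0.3,"dz": 0.3,"claw": 10}
    - {"wx": 0,"wy": 0,"wz": 0,"dx": -1,"dy": 0.3,"dz": 0.3,"claw": 10}
    - {"wx": 0,"wy": 0,"wz": 0,"dx": -1,"dy": 0.3,"dz": 0.3,"claw": 10}

```text
clock: 6.75
tool_pos: [0.5072, -0.3529, 0.3859]
eef_rot: [0.664, 0.748, -0.0, -0.003]
contact_force: [0.0, 0.2, -1.0]
opening: 0.223
finger_force: 45.0
```

```bash
python3 - <<'E'
from h import *
s=get_state();print(s['tool_pos'],s['opening'],np.round(R.from_quat(s['eef_rot']).as_matrix(),3))
p,d,c=snap('wrist','w3'); np.savez('/tmp/w3',p=p,d=d,c=np.array(c,dtype=object))
E
```

```text
[ 0.50720171 -0.35285504  0.3859089 ] 0.2228539199629941 [[-0.119  0.993 -0.005]
 [ 0.993  0.119  0.004]
 [ 0.004 -0.004 -1.   ]]
```

View pics/w3.png

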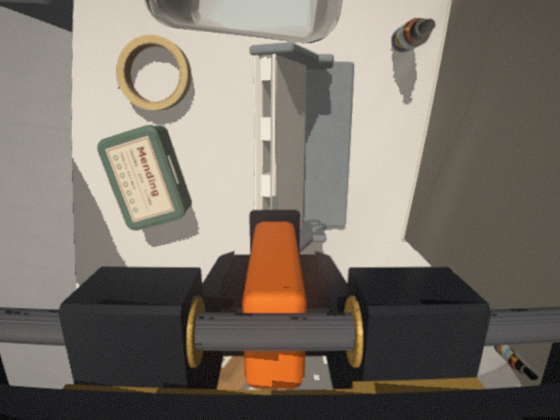

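The wrist view shows the rack upright: dark slots at about (266,97) and (266,156), and a third near (266,205) beside the black collar. White lands lie between them. Next, measuring the slots by brightness and depth.

```bash
python3 - <<'E'
from h import *
z=np.load('/tmp/w3.npz',allow_pickle=True); p,d,c=z['p'],z['d'],z['c'].item(); P=cloud(c,d)
g=cv2.cvtColor(p,cv2.COLOR_RGB2GRAY)
for v in(80,97,127,156,185):
    print(v,[(u,int(g[v,u]),int(P[v,u,0]*1000),int(P[v,u,2]*1000)) for u in range(252,282,2)])
for u in(264,267): print(u,[(v,int(g[v,u]),int(P[v,u,1]*1000),int(P[v,u,2]*1000)) for v in range(56,212,3)])
cv2.imwrite('pics/w3c.png',cv2.resize(p[40:215,235:320],None,fx=3.4,fy=3.4,interpolation=cv2.INTER_CUBIC)[:,:,::-1])
E
```

```text
80 [(252, 206, 460, 0), (254, 208, 473, 136), (256, 203, 475, 136), (258, 202, 477, 133), (260, 206, 479, 133), (262, 170, 481, 133), (264, 159, 483, 132), (266, 157, 485, 133), (268, 139, 487, 131), (270, 142, 489, 132), (272, 184, 491, 141), (274, 201, 493, 144), (276, 147, 495, 138), (278, 123, 497, 134), (280, 128, 500, 531)]
97 [(252, 215, 463, 0), (254, 215, 474, 135), (256, 204, 476, 135), (258, 204, 479, 135), (260, 199, 481, 133), (262, 168, 483, 131), (264, 126, 485, 127), (266, 125, 487, 123), (268, 128, 489, 119), (270, 126, 491, 113), (272, 190, 493, 143), (274, 199, 495, 143), (276, 129, 497, 138), (278, 125, 499, 133), (280, 126, 502, 128)]
127 [(252, 215, 467, -1), (254, 201, 478, 134), (256, 207, 480, 135), (258, 204, 482, 135), (260, 207, 484, 133), (262, 232, 486, 133), (264, 231, 488, 136), (266, 230, 491, 137), (268, 231, 493, 138), (270, 202, 495, 137), (272, 188, 497, 142), (274, 195, 499, 144), (276, 120, 501, 139), (278, 129, 503, 133), (280, 127, 505, 128)]
156 [(252, 216, 472, 0), (254, 208, 481, 133), (256, 211, 483, 135), (258, 203, 485, 133), (260, 203, 
[... 2231 characters left out ...]
-291, 136), (122, 229, -294, 135), (125, 230, -297, 135), (128, 231, -301, 137), (131, 230, -304, 137), (134, 231, -307, 136), (137, 230, -310, 136), (140, 177, -313, 137), (143, 99, -318, 121), (146, 102, -321, 121), (149, 115, -324, 120), (152, 128, -328, 120), (155, 130, -331, 118), (158, 127, -334, 120), (161, 126, -338, 120), (164, 128, -341, 120), (167, 133, -344, 120), (170, 129, -348, 119), (173, 164, -350, 126), (176, 232, -352, 138), (179, 231, -355, 137), (182, 233, -359, 135), (185, 233, -362, 136), (188, 234, -366, 136), (191, 233, -369, 136), (194, 236, -372, 138), (197, 132, -379, 122), (200, 103, -383, 119), (203, 106, -386, 121), (206, 121, -390, 120), (209, 103, -394, 120)]
```

View pics/w3c.png

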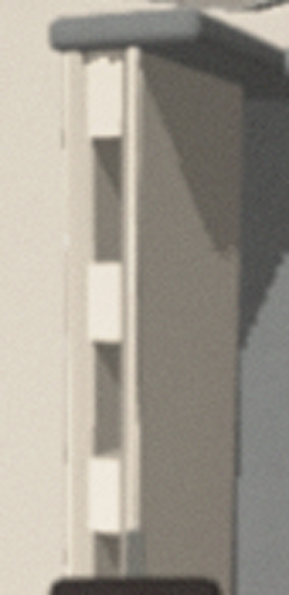

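The crop confirms three slots between white lands, with the front lip on the left and the back lip on the right. Mouths: left (0.484, -0.2705), middle (0.4905, -0.332), both near z 0.14. Spacing is 61.9 mm and yaw is 6.7°, both consistent with the text.

```bash
cat >> h.py <<'E'
A=np.radians(6.7);T25=np.radians(25)
rx=np.array([np.cos(A),np.sin(A),0]);ry=np.array([-np.sin(A),np.cos(A),0]);zz=np.array([0,0,1.])
n=-np.sin(T25)*rx+np.cos(T25)*zz
RT=R.from_matrix(np.c_[ry,np.cos(T25)*rx+np.sin(T25)*zz,-n])
ML=np.array([.484,-.2705,.14])
def tcp(k,D,TIP=.111,off=.002): return ML-ry*.062*k+n*(TIP-D)+ry*off
def rep(k):
    s=get_state(); e=s['tool_pos']-tcp(k,0); M=RT.as_matrix()
    print('depth mm',-1000*e@n,'off xy mm',1000*(e@M)[:2],'F tool',np.round(R.from_quat(s['eef_rot']).inv().apply(s['contact_force']),1),'t',s['clock'],s['opening'])
E
python3 - <<'E'
from h import *
s=get_state()
print(tcp(0,-.06),rel(tcp(0,-.06),RT))
E
```

```text
[ 0.41199248 -0.27694519  0.29497863] (array([ 1.071, -1.073,  1.161]), array([-0.1395, -0.0013,  0.0008]))
```

Request:
step_arm:
  motion:
    - {"wx": -0.139,"wy": 0,"wz": 0,"dx": 0.5,"dy": -0.5,"dz": 0,"claw": 10}
    - {"wx": -0.139,"wy": 0,"wz": 0,"dx": 1,"dy": -1,"dz": 0.3,"claw": 10}
    - {"wx": -0.139,"wy": 0,"wz": 0,"dx": 1,"dy": -1,"dz": 0.6,"claw": 10}
    - {"wx": -0.139,"wy": 0,"wz": 0,"dx": 1,"dy": -1,"dz": 0.8,"claw": 10}
    - {"wx": -0.139,"wy": 0,"wz": 0,"dx": 1,"dy": -1,"dz": 0.8,"claw": 10}
    - {"wx": -0.139,"wy": 0,"wz": 0,"dx": 1,"dy": -1,"dz": 0.8,"claw": 10}

```text
clock: 7.4
tool_pos: [0.4196, -0.2831, 0.3263]
eef_rot: [0.648, 0.73, 0.162, 0.145]
contact_force: [0.0, -0.9, -0.6]
opening: 0.226
finger_force: 45.0
```

```bash
python3 - <<'E'
from h import *
rep(0); print(rel(tcp(0,-.02),RT),get_state()['q'].round(2))
p,d,c=snap('side','s1'); 
cv2.imwrite('pics/s1c.png',cv2.resize(p[60:230,230:400],None,fx=3.4,fy=3.4,interpolation=cv2.INTER_CUBIC)[:,:,::-1])
E
```

```text
depth mm -85.51750107899296 off xy mm [-6.99304086 19.49322288] F tool [-0.9 -0.3  0.5] t 7.4 0.22555405875974036
(array([ 0.088, -0.245,  0.819]), array([0.0004, 0.0001, 0.0005])) [ 0.97  0.34 -0.37  2.08 -0.41  0.45  1.1 ]
```

View pics/s1c.png

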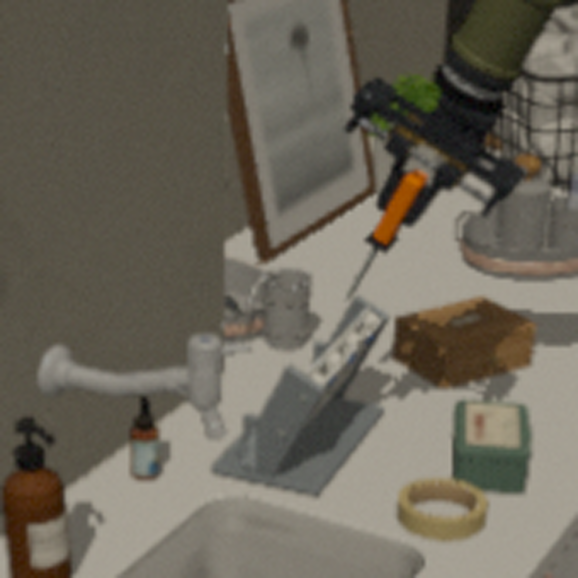

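The side view shows the gauge held straight along the tool, sloping, with its tip at about (350,298) in the crop above the rack's mouths. Aligning over the left mouth.

Request:
step_arm:
  motion:
    - {"wx": 0,"wy": 0,"wz": 0,"dx": 0.09,"dy": -0.245,"dz": 0.2,"claw": 10}
    - {"wx": 0,"wy": 0,"wz": 0,"dx": 0.09,"dy": -0.245,"dz": 0.5,"claw": 10}
    - {"wx": 0,"wy": 0,"wz": 0,"dx": 0.09,"dy": -0.245,"dz": 0.82,"claw": 10}
    - {"wx": 0,"wy": 0,"wz": 0,"dx": 0.09,"dy": -0.245,"dz": 0.82,"claw": 10}
    - {"wx": 0,"wy": 0,"wz": 0,"dx": 0.09,"dy": -0.245,"dz": 0.82,"claw": 10}

```text
clock: 7.95
tool_pos: [0.4301, -0.2752, 0.2586]
eef_rot: [0.648, 0.73, 0.162, 0.145]
contact_force: [-0.0, 0.2, -1.5]
opening: 0.221
finger_force: 45.0
```

```bash
python3 - <<'E'
from h import *
rep(0); print(rel(tcp(0,.0),RT))
# tip check: side depth/pixel of projected tip and mouth
p,d,c=snap('side'); p2,d2,c2=snap('scene')
s=get_state();T=R.from_quat(s['eef_rot'])
for nm,cc in(('side',c),('scene',c2)):
    E=np.linalg.inv(np.array(cc['extrinsics']))
    pts=np.array([s['tool_pos']+T.apply([-.002,0,.111]),s['tool_pos']+T.apply([-.002,0,.036]),ML,ML-ry*.062,ML-ry*.124])
    uv,_=cv2.projectPoints(pts,cv2.Rodrigues(E[:3,:3])[0],E[:3,3],K(cc),np.array(cc['dist_coeffs'],float)); uv=uv.reshape(-1,2); print(nm,uv.round(1).tolist())
    im=(p if nm=='side' else p2); u0,v0=uv[2].astype(int)-[35,45]
    cr=cv2.resize(im[v0:v0+80,u0:u0+70],None,fx=5,fy=5,interpolation=cv2.INTER_CUBIC)
    for q in uv: cv2.circle(cr,tuple(int(x) for x in (q-[u0,v0]+.5)*5),2,(255,0,0),-1)
    cv2.imwrite(f'pics/t_{nm}.png',cr[:,:,::-1])
cv2.imwrite('pics/t.png',np.hstack([cv2.imread('pics/t_side.png'),cv2.imread('pics/t_scene.png')]))
E
```

```text
depth mm -19.33571229297762 off xy mm [-0.36903504  1.08367515] F tool [ 0.2 -0.6  1.3] t 7.95 0.22116604520340685
(array([ 0.005, -0.014,  0.242]), array([0.0008, 0.0001, 0.0007]))
side [[328.9, 163.6], [337.9, 148.4], [326.7, 167.8], [332.2, 161.7], [337.4, 155.9]]
scene [[352.7, 232.6], [345.5, 212.0], [354.0, 237.9], [375.0, 247.6], [397.6, 258.0]]
```

View pics/t.png

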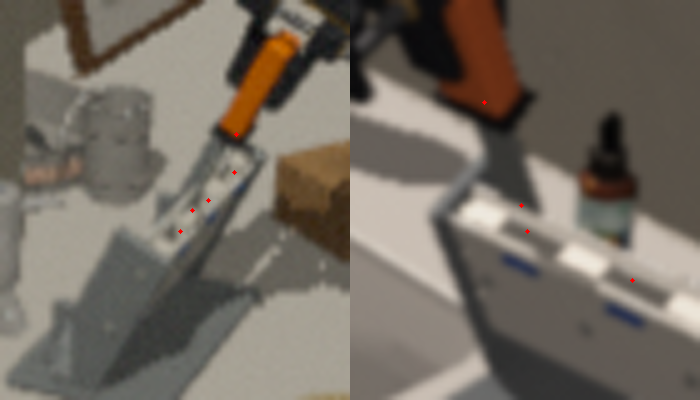

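The two-view check: projected tip and mouth points fall on the blade end and the slots, the tip at (530,205) just above the left slot at (535,235). Inserting.

Request:
step_arm:
  motion:
    - {"wx": 0,"wy": 0,"wz": 0,"dx": 0,"dy": -0.014,"dz": 0.12,"claw": 10}
    - {"wx": 0,"wy": 0,"wz": 0,"dx": 0,"dy": -0.014,"dz": 0.24,"claw": 10}
    - {"wx": 0,"wy": 0,"wz": 0,"dx": 0,"dy": -0.014,"dz": 0.3,"claw": 10}
    - {"wx": 0,"wy": 0,"wz": 0,"dx": 0,"dy": -0.014,"dz": 0.36,"claw": 10}

```text
clock: 8.45
tool_pos: [0.4395, -0.2741, 0.2305]
eef_rot: [0.649, 0.729, 0.162, 0.144]
contact_force: [0.3, 0.2, -0.3]
opening: 0.224
finger_force: 45.0
```

```bash
python3 -c "
from h import *
rep(0);print(rel(tcp(0,.0),RT),get_state()['moment'].round(2))"
```

```text
depth mm 10.078634316838237 off xy mm [-0.33437082 -2.21626043] F tool [0.2 0.2 0.4] t 8.45 0.22443417009160674
(array([ 0.004,  0.028, -0.126]), array([ 0.0003,  0.0001, -0.0002])) [-0.05  0.29  0.02]
```

Request:
step_arm:
  motion:
    - {"wx": 0,"wy": 0,"wz": 0,"dx": 0,"dy": 0.02,"dz": 0.06,"claw": 10}
    - {"wx": 0,"wy": 0,"wz": 0,"dx": 0,"dy": 0.02,"dz": 0.12,"claw": 10}
    - {"wx": 0,"wy": 0,"wz": 0,"dx": 0,"dy": 0.02,"dz": 0.18,"claw": 10}
    - {"wx": 0,"wy": 0,"wz": 0,"dx": 0,"dy": 0.02,"dz": 0.22,"claw": 10}

```text
clock: 8.85
tool_pos: [0.4478, -0.2728, 0.215]
eef_rot: [0.649, 0.729, 0.162, 0.144]
contact_force: [-0.3, 0.1, -0.9]
opening: 0.226
finger_force: 45.0
```

```bash
python3 -c "
from h import *
rep(0);print(get_state()['moment'].round(2))"
```

```text
depth mm 27.685447448880943 off xy mm [-0.08859236 -1.14188328] F tool [ 0.2 -0.7  0.7] t 8.85 0.2261837741076031
[-0.05  0.55  0.08]
```

Request:
step_arm:
  motion:
    - {"wx": 0,"wy": 0,"wz": 0,"dx": 0,"dy": 0,"dz": 0.04,"claw": 10}
    - {"wx": 0,"wy": 0,"wz": 0,"dx": 0,"dy": 0,"dz": 0.08,"claw": 10}
    - {"wx": 0,"wy": 0,"wz": 0,"dx": 0,"dy": 0,"dz": 0.12,"claw": 10}
    - {"wx": 0,"wy": 0,"wz": 0,"dx": 0,"dy": 0,"dz": 0.15,"claw": 10}
    - {"wx": 0,"wy": 0,"wz": 0,"dx": 0,"dy": 0,"dz": 0.15,"claw": 10}

```text
clock: 9.35
tool_pos: [0.4528, -0.2723, 0.2044]
eef_rot: [0.649, 0.729, 0.162, 0.144]
contact_force: [0.9, -0.3, -1.4]
opening: 0.222
finger_force: 45.0
```

```bash
python3 -c "
from h import *
rep(0);print(get_state()['moment'].round(2))"
```

```text
depth mm 39.44832032254604 off xy mm [-0.12216863 -1.02294792] F tool [-0.4  0.2  1.7] t 9.35 0.2224931715581309
[-0.07  0.53 -0.04]
```

Request:
step_arm:
  motion:
    - {"wx": 0,"wy": 0,"wz": 0,"dx": 0,"dy": 0,"dz": 0.04,"claw": 10}
    - {"wx": 0,"wy": 0,"wz": 0,"dx": 0,"dy": 0,"dz": 0.08,"claw": 10}
    - {"wx": 0,"wy": 0,"wz": 0,"dx": 0,"dy": 0,"dz": 0.12,"claw": 10}
    - {"wx": 0,"wy": 0,"wz": 0,"dx": 0,"dy": 0,"dz": 0.12,"claw": 10}

```text
clock: 9.75
tool_pos: [0.4569, -0.2717, 0.1956]
eef_rot: [0.649, 0.729, 0.162, 0.144]
contact_force: [1.1, 0.1, -1.7]
opening: 0.227
finger_force: 45.0
```

```bash
python3 -c "
from h import *
rep(0);print(get_state()['moment'].round(2))"
```

```text
depth mm 49.20853376817876 off xy mm [-0.0224325  -1.06741572] F tool [-0.   0.3  2. ] t 9.75 0.2265433223768633
[-0.08  0.54  0.01]
```

Request:
step_arm:
  motion:
    - {"wx": 0,"wy": 0,"wz": 0,"dx": 0,"dy": 0.01,"dz": 0.06,"claw": 10}
    - {"wx": 0,"wy": 0,"wz": 0,"dx": 0,"dy": 0.01,"dz": 0.12,"claw": 10}
    - {"wx": 0,"wy": 0,"wz": 0,"dx": 0,"dy": 0.01,"dz": 0.18,"claw": 10}
    - {"wx": 0,"wy": 0,"wz": 0,"dx": 0,"dy": 0.01,"dz": 0.24,"claw": 10}
    - {"wx": 0,"wy": 0,"wz": 0,"dx": 0,"dy": 0.01,"dz": 0.24,"claw": 10}

```text
clock: 10.25
tool_pos: [0.4671, -0.273, 0.1818]
eef_rot: [0.649, 0.73, 0.162, 0.141]
contact_force: [0.3, 0.0, -1.4]
opening: 0.225
finger_force: 45.0
```

```bash
python3 -c "
from h import *
rep(0);print(get_state()['moment'].round(2))"
```

```text
depth mm 65.92595679151896 off xy mm [-2.54130399  2.19526427] F tool [-0.  -0.3  1.4] t 10.25 0.2248555655017645
[-0.13  0.5  -0.04]
```

Request:
step_arm:
  motion:
    - {"wx": 0,"wy": 0,"wz": 0,"dx": 0,"dy": 0,"dz": 0.03,"claw": 10}
    - {"wx": 0,"wy": 0,"wz": 0,"dx": 0,"dy": 0,"dz": 0.06,"claw": 10}
    - {"wx": 0,"wy": 0,"wz": 0,"dx": 0,"dy": 0,"dz": 0.08,"claw": 10}
    - {"wx": 0,"wy": 0,"wz": 0,"dx": 0,"dy": 0,"dz": 0.08,"claw": 10}

```text
clock: 10.65
tool_pos: [0.4703, -0.2738, 0.1778]
eef_rot: [0.649, 0.73, 0.162, 0.14]
contact_force: [-0.4, 0.6, -1.0]
opening: 0.223
finger_force: 45.0
```

```bash
python3 -c "
from h import *
rep(0);print(get_state()['moment'].round(2))"
```

```text
depth mm 70.79470048284796 off xy mm [-3.67952165  3.26924399] F tool [ 0.6 -0.7  0.8] t 10.65 0.22251116215009234
[-0.05  0.51  0.01]
```

```bash
python3 - <<'E'
from h import *
s=get_state();print('q',s['q'].round(3)); T=R.from_quat(s['eef_rot'])
Rr=np.c_[rx,ry,zz]
for nm in('scene','side'):
    p,d,c=snap(nm,nm+'_ins'); P=cloud(c,d)
    m=cv2.inRange(cv2.cvtColor(p,cv2.COLOR_RGB2HSV),(3,170,70),(16,255,255))
    k,l,st,ce=cv2.connectedComponentsWithStats(m)
    i=[i for i in range(1,k) if np.linalg.norm(np.median(P[l==i],0)-s['tool_pos'])<.08 and st[i,4]>15]
    for j in i:
        q=P[l==j]; print(nm,st[j],'in tool mm',np.percentile(T.inv().apply(q-s['tool_pos'])*1000,[3,50,97],0).round(1).tolist())
E
```

```text
q [ 0.869  0.652 -0.403  2.173 -1.     0.043  1.693]
scene [349 212  14  27 205] in tool mm [[-34.3, -17.0, -71.0], [-19.3, -6.8, -16.7], [-2.4, 6.3, 25.2]]
side [324 147  15  20 123] in tool mm [[-8.4, -7.3, -49.8], [14.3, 2.2, -19.8], [21.8, 13.6, 24.5]]
```

```bash
cat > kin.py <<'E'
import numpy as np, itertools
from scipy.spatial.transform import Rotation as R
S=[]
def fk(q,sg,L,w):
    T=R.identity(); p=np.array([0,0,L[0]])
    ax='zyzyzyz'; ln=[0,L[1],0,L[2],0,L[3],0]
    for i in range(7):
        T=T*R.from_euler(ax[i],sg[i]*q[i]); p=p+T.apply([0,0,ln[i]])
    return p,T*R.from_euler('z',w)
E
python3 - <<'E'
from kin import *
from h import get_state
s=get_state()
D=[([ 0.03380082,0.68977872,-0.19457682,1.56608827,0.15730842,0.90250093,-0.21510188],[.6245246,-1e-5,.2381079],[.70706986,.70714336,-5.2e-4,-4.6e-4]),(s['q'],s['tool_pos'],s['eef_rot'])]
best=[]
for sg in itertools.product([1,-1],repeat=7):
    Ts=[fk(q,sg,[0]*4,0)[1] for q,_,_ in D]; rel=[T.inv()*R.from_quat(o) for (q,p,o),T in zip(D,Ts)]
    best.append(((rel[0].inv()*rel[1]).magnitude(),sg,rel[0].as_rotvec()))
for b in sorted(best,key=lambda b:b[0])[:4]: print(b)
b=min(best,key=lambda b:b[0]); A=[];y=[]
for q,p,o in D:
    c=np.c_[[fk(q,b[1],e,0)[0] for e in np.eye(4)]].T; A.append(c); y.append(p)
x,r,*_=np.linalg.lstsq(np.vstack(A),np.hstack(y),rcond=None); print(x,np.vstack(A)@x-np.hstack(y))
E
```

```text
(9.142729715184569e-06, (-1, 1, -1, 1, -1, 1, -1), array([ 1.01524216e-05, -2.29280133e-07,  1.57079634e+00]))
(0.23782310320431774, (1, 1, 1, 1, 1, 1, 1), array([ 1.33165485e-04, -1.23243705e-04,  1.57058854e+00]))
(0.4125780972665287, (1, 1, -1, 1, 1, 1, 1), array([ 0.19550718, -0.20919386,  1.86190591]))
(0.4996187986958812, (1, -1, -1, -1, 1, -1, 1), array([-0.19344009,  0.21164717,  1.86153584]))
[0.1559488  0.6411453  0.27905219 0.24767428] [-0.0033648   0.0329607  -0.00847519 -0.001003   -0.00656852  0.00847519]
```

Joint 5 and joint 6 have reached their limits, so the arm can't go deeper in this posture. There is still no resistance at about 71 mm, so the left channel is free. I'll open slightly so the gauge slides the last few millimetres home, then check the drop.

Request:
step_arm:
  motion:
    - {"wx": 0,"wy": 0,"wz": 0,"dx": 0,"dy": 0,"dz": 0,"claw": 32}
    - {"wx": 0,"wy": 0,"wz": 0,"dx": 0,"dy": 0,"dz": 0,"claw": 32}
    - {"wx": 0,"wy": 0,"wz": 0,"dx": 0,"dy": 0,"dz": 0,"claw": 32}
    - {"wx": 0,"wy": 0,"wz": 0,"dx": 0,"dy": 0,"dz": 0,"claw": 32}
    - {"wx": 0,"wy": 0,"wz": 0,"dx": 0,"dy": 0,"dz": 0,"claw": 32}

```text
clock: 11.25
tool_pos: [0.4703, -0.2738, 0.178]
eef_rot: [0.649, 0.73, 0.162, 0.14]
contact_force: [0.9, -0.8, 0.6]
opening: 0.357
finger_force: 0.0
```

```bash
python3 - <<'E'
from h import *
rep(0); s=get_state(); T=R.from_quat(s['eef_rot'])
for nm in('scene','side','wrist'):
    p,d,c=snap(nm,nm+'_rel'); P=cloud(c,d)
    m=cv2.inRange(cv2.cvtColor(p,cv2.COLOR_RGB2HSV),(3,170,70),(16,255,255))
    k,l,st,ce=cv2.connectedComponentsWithStats(m)
    for j in range(1,k):
        if np.linalg.norm(np.median(P[l==j],0)-s['tool_pos'])<.08 and st[j,4]>15:
            q=P[l==j]; print(nm,st[j],'in tool mm',np.percentile(T.inv().apply(q-s['tool_pos'])*1000,[3,50,97],0).round(1).tolist())
a,b,c=[cv2.imread(f'pics/{x}.png') for x in('scene_ins','scene_rel','wrist_rel')]
a,b=[cv2.resize(x[195:275,320:420],(400,320),interpolation=cv2.INTER_CUBIC) for x in(a,b)]
side=[cv2.resize(cv2.imread(f'pics/side_{x}.png')[130:190,300:360],(280,280),interpolation=cv2.INTER_CUBIC) for x in('ins','rel')]
w=cv2.resize(c[150:400,180:400],(240,280))
cv2.imwrite('pics/cmp.png',np.vstack([np.hstack([a,b]),np.hstack([*side,w])]))
E
```

```text
depth mm 70.64564224957287 off xy mm [-3.651334    3.34515142] F tool [-0.9  1.  -0.2] t 11.25 0.3574168789159268
scene [348 214  14  27 210] in tool mm [[-33.2, -22.9, -69.7], [-19.1, -10.2, -13.7], [-2.2, 1.1, 28.9]]
side [324 149  16  20 120] in tool mm [[-7.6, -12.6, -46.9], [14.4, -2.9, -13.0], [22.0, 7.6, 31.2]]
wrist [ 225  219   64   94 4841] in tool mm [[8.8, -13.9, -46.2], [15.9, -4.3, -33.3], [16.8, 4.8, 22.4]]
wrist [ 229  351   58   29 1551] in tool mm [[-17.3, -14.2, -46.8], [-11.2, -5.3, -45.6], [-5.9, 3.0, -43.8]]
```

View pics/cmp.png

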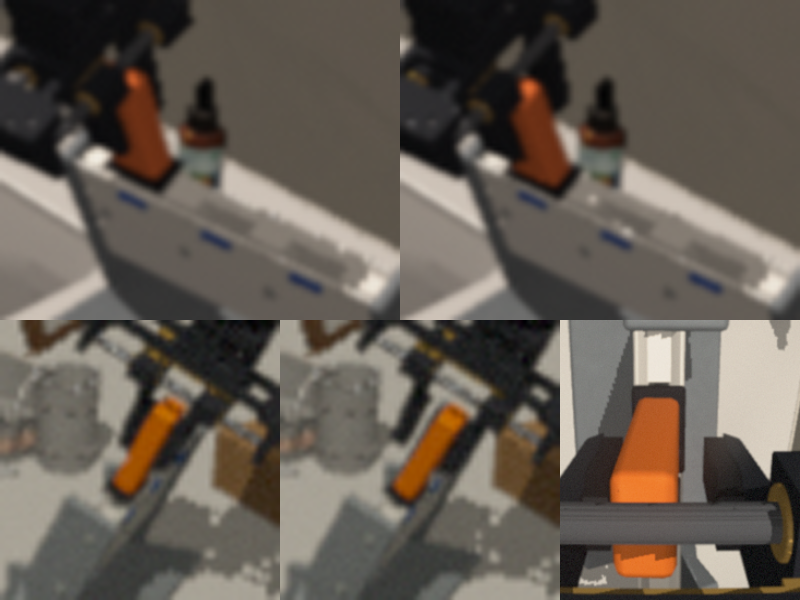

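The picture shows before on the left and after on the right. On release the collar dropped onto the lips of the left channel (bottom of the handle now at about (560,185)), so left is fully home and free. Next I'll regrip higher, then test middle and right as ordered before returning here.

Request:
step_arm:
  motion:
    - {"wx": 0,"wy": 0,"wz": 0,"dx": 0,"dy": 0,"dz": -0.06,"claw": 36}
    - {"wx": 0,"wy": 0,"wz": 0,"dx": 0,"dy": 0,"dz": -0.14,"claw": 36}
    - {"wx": 0,"wy": 0,"wz": 0,"dx": 0,"dy": 0,"dz": -0.14,"claw": 36}

```text
clock: 11.7
tool_pos: [0.4654, -0.2747, 0.189]
eef_rot: [0.649, 0.73, 0.161, 0.14]
contact_force: [0.6, -0.9, 1.0]
opening: 0.41
finger_force: 0.0
```

```bash
python3 -c "
from h import *
rep(0);s=get_state();print(s['q'].round(3),rel(tcp(0,.064)-RT.apply([0,.0012,0]),RT))"
```

```text
depth mm 58.59478993949145 off xy mm [-4.03535208  3.54539165] F tool [-1.   0.9 -0.7] t 11.7 0.4099501648901862
[ 0.853  0.622 -0.363  2.175 -0.995  0.083  1.688] (array([ 0.05 , -0.059,  0.068]), array([-0.0017, -0.0015, -0.0001]))
```

Request:
step_arm:
  motion:
    - {"wx": -0.0017,"wy": -0.0015,"wz": 0,"dx": 0.04,"dy": -0.06,"dz": 0,"claw": 36}
    - {"wx": -0.0017,"wy": -0.0015,"wz": 0,"dx": 0.04,"dy": -0.06,"dz": 0,"claw": 36}

```text
clock: 11.9
tool_pos: [0.4603, -0.2715, 0.1867]
eef_rot: [0.649, 0.73, 0.162, 0.142]
contact_force: [0.3, -0.5, 0.7]
opening: 0.405
finger_force: 0.0
```

```bash
python3 -c "
from h import *
rep(0);s=get_state();print(s['q'].round(3))
T=R.from_quat(s['eef_rot']);p,d,c=snap('wrist'); P=cloud(c,d)
m=cv2.inRange(cv2.cvtColor(p,cv2.COLOR_RGB2HSV),(3,170,70),(16,255,255))>0
q=T.inv().apply(P[m]-s['tool_pos'])*1000; q=q[abs(q[:,1])<40]; print(np.percentile(q,[3,50,97],0).round(1))
"
```

```text
depth mm 58.70498948972188 off xy mm [-0.25894411 -1.66608512] F tool [-0.5  0.5 -0.5] t 11.9 0.40492540115305825
[ 0.89   0.629 -0.419  2.195 -1.     0.044  1.696]
[[-19.1  -8.8 -34.6]
 [ 11.9   0.4 -30. ]
 [ 13.3   9.3  33.8]]
```

Request:
step_arm:
  motion:
    - {"wx": 0,"wy": 0,"wz": 0,"dx": 0,"dy": 0,"dz": 0,"claw": 10}
    - {"wx": 0,"wy": 0,"wz": 0,"dx": 0,"dy": 0,"dz": 0,"claw": 10}
    - {"wx": 0,"wy": 0,"wz": 0,"dx": 0,"dy": 0,"dz": 0,"claw": 10}
    - {"wx": 0,"wy": 0,"wz": 0,"dx": 0,"dy": 0,"dz": 0,"claw": 10}
    - {"wx": 0,"wy": 0,"wz": 0,"dx": 0,"dy": 0,"dz": 0,"claw": 10}
    - {"wx": 0,"wy": 0,"wz": 0,"dx": 0,"dy": 0,"dz": 0,"claw": 10}
  force: 45

```text
clock: 12.55
tool_pos: [0.461, -0.2722, 0.1867]
eef_rot: [0.649, 0.73, 0.162, 0.142]
contact_force: [0.3, -0.3, -1.6]
opening: 0.226
finger_force: 44.5
```

Request:
step_arm:
  motion:
    - {"wx": 0,"wy": 0,"wz": 0,"dx": 0,"dy": 0,"dz": -0.2,"claw": 10}
    - {"wx": 0,"wy": 0,"wz": 0,"dx": 0,"dy": 0,"dz": -0.45,"claw": 10}
    - {"wx": 0,"wy": 0,"wz": 0,"dx": 0,"dy": 0,"dz": -0.7,"claw": 10}
    - {"wx": 0,"wy": 0,"wz": 0,"dx": 0,"dy": 0,"dz": -1,"claw": 10}
    - {"wx": 0,"wy": 0,"wz": 0,"dx": 0,"dy": 0,"dz": -1,"claw": 10}

```text
clock: 13.05
tool_pos: [0.4274, -0.2772, 0.2614]
eef_rot: [0.649, 0.729, 0.161, 0.144]
contact_force: [0.5, 0.7, -1.7]
opening: 0.223
finger_force: 44.5
```

```bash
python3 -c "
from h import *
rep(0);s=get_state();print(s['q'].round(3),s['finger_force'],rel(tcp(1,-.03,.127),RT))"
```

```text
depth mm -23.08038064443359 off xy mm [-2.06309983 -0.3954464 ] F tool [ 0.6 -0.2  1.8] t 13.05 0.22333049749813758
[ 0.766  0.44  -0.129  2.181 -0.891  0.317  1.601] 44.52569358050823 (array([-0.75 ,  0.005, -0.285]), array([ 0.    ,  0.0005, -0.    ]))
```

Request:
step_arm:
  motion:
    - {"wx": 0,"wy": 0,"wz": 0,"dx": 0,"dy": 0,"dz": -0.285,"claw": 10}
    - {"wx": 0,"wy": 0,"wz": 0,"dx": -0.4,"dy": 0.005,"dz": -0.285,"claw": 10}
    - {"wx": 0,"wy": 0,"wz": 0,"dx": -0.75,"dy": 0.005,"dz": -0.285,"claw": 10}
    - {"wx": 0,"wy": 0,"wz": 0,"dx": -0.75,"dy": 0.005,"dz": -0.285,"claw": 10}
    - {"wx": 0,"wy": 0,"wz": 0,"dx": -0.75,"dy": 0.005,"dz": -0.285,"claw": 10}

```text
clock: 13.55
tool_pos: [0.4255, -0.3364, 0.2788]
eef_rot: [0.649, 0.73, 0.162, 0.141]
contact_force: [0.0, 0.8, -1.8]
opening: 0.224
finger_force: 44.5
```

```bash
sed -i 's/TIP=.111/TIP=.127/' h.py; python3 -c "
from h import *
rep(1);s=get_state();print(s['q'].round(3),rel(tcp(1,.01)-RT.apply([0,.001,0]),RT))"
```

```text
depth mm -26.651778231513525 off xy mm [ 1.35581283 -0.96614059] F tool [ 0.8 -0.6  1.6] t 13.55 0.22423182546382686
[ 0.794  0.459 -0.014  2.044 -0.774  0.486  1.565] (array([-0.019,  0.001,  0.458]), array([-0.0007, -0.0014, -0.0004]))
```

Request:
step_arm:
  motion:
    - {"wx": 0,"wy": -0.001,"wz": 0,"dx": -0.018,"dy": 0,"dz": 0.2,"claw": 10}
    - {"wx": 0,"wy": -0.001,"wz": 0,"dx": -0.018,"dy": 0,"dz": 0.36,"claw": 10}
    - {"wx": 0,"wy": -0.001,"wz": 0,"dx": -0.018,"dy": 0,"dz": 0.45,"claw": 10}
    - {"wx": 0,"wy": -0.001,"wz": 0,"dx": -0.018,"dy": 0,"dz": 0.53,"claw": 10}
    - {"wx": 0,"wy": -0.001,"wz": 0,"dx": -0.018,"dy": 0,"dz": 0.58,"claw": 10}

```text
clock: 14.05
tool_pos: [0.4452, -0.3353, 0.2374]
eef_rot: [0.649, 0.73, 0.161, 0.143]
contact_force: [0.5, -0.1, -1.5]
opening: 0.225
finger_force: 44.5
```

```bash
python3 -c "
from h import *
rep(1);s=get_state();print(s['q'].round(3),s['moment'].round(2))"
```

```text
depth mm 19.217642743591444 off xy mm [ 0.16870977 -0.64292092] F tool [-0.1 -0.2  1.6] t 14.05 0.22512588041127968
[ 0.815  0.541 -0.097  2.063 -0.854  0.367  1.635] [-0.04  0.51 -0.  ]
```

Entered the middle channel. Pushing towards 35 mm.

Request:
step_arm:
  motion:
    - {"wx": 0,"wy": 0,"wz": 0,"dx": 0,"dy": 0,"dz": 0.08,"claw": 10}
    - {"wx": 0,"wy": 0,"wz": 0,"dx": 0,"dy": 0,"dz": 0.14,"claw": 10}
    - {"wx": 0,"wy": 0,"wz": 0,"dx": 0,"dy": 0,"dz": 0.17,"claw": 10}
    - {"wx": 0,"wy": 0,"wz": 0,"dx": 0,"dy": 0,"dz": 0.2,"claw": 10}
    - {"wx": 0,"wy": 0,"wz": 0,"dx": 0,"dy": 0,"dz": 0.2,"claw": 10}

```text
clock: 14.55
tool_pos: [0.4518, -0.3352, 0.2233]
eef_rot: [0.649, 0.729, 0.161, 0.144]
contact_force: [0.7, 0.2, -1.6]
opening: 0.223
finger_force: 44.5
```

```bash
python3 -c "
from h import *
rep(1);s=get_state();print(s['q'].round(3),s['moment'].round(2))"
```

```text
depth mm 34.827752889898825 off xy mm [-0.51502704 -0.66608325] F tool [ 0.1 -0.   1.8] t 14.55 0.2234984402169108
[ 0.826  0.57  -0.131  2.065 -0.878  0.326  1.656] [-0.05  0.51 -0.  ]
```

Request:
step_arm:
  motion:
    - {"wx": 0,"wy": 0,"wz": 0,"dx": 0,"dy": 0,"dz": 0.02,"claw": 10}
    - {"wx": 0,"wy": 0,"wz": 0,"dx": 0,"dy": 0,"dz": 0.04,"claw": 10}
    - {"wx": 0,"wy": 0,"wz": 0,"dx": 0,"dy": 0,"dz": 0.05,"claw": 10}
    - {"wx": 0,"wy": 0,"wz": 0,"dx": 0,"dy": 0,"dz": 0.05,"claw": 10}

```text
clock: 14.95
tool_pos: [0.4531, -0.3364, 0.2224]
eef_rot: [0.649, 0.729, 0.161, 0.146]
contact_force: [-11.0, 1.3, 20.6]
opening: 0.221
finger_force: 44.8
```

```bash
python3 -c "
from h import *
rep(1);s=get_state();print(s['q'].round(3),s['moment'].round(2))"
```

```text
depth mm 36.118189173603966 off xy mm [-1.79768149  0.02881061] F tool [  2.5  -1.1 -23.3] t 14.95 0.22137972739244932
[ 0.83   0.573 -0.138  2.065 -0.883  0.318  1.661] [0.62 0.61 0.34]
```

Middle jams at about 36 mm with 23 N. Withdrawing and moving to the right channel.

Request:
step_arm:
  motion:
    - {"wx": 0,"wy": 0,"wz": 0,"dx": 0,"dy": 0,"dz": -0.2,"claw": 10}
    - {"wx": 0,"wy": 0,"wz": 0,"dx": 0,"dy": 0,"dz": -0.5,"claw": 10}
    - {"wx": 0,"wy": 0,"wz": 0,"dx": 0,"dy": 0,"dz": -0.85,"claw": 10}
    - {"wx": 0,"wy": 0,"wz": 0,"dx": 0,"dy": 0,"dz": -0.85,"claw": 10}
    - {"wx": 0,"wy": 0,"wz": 0,"dx": -0.4,"dy": 0,"dz": -0.85,"claw": 10}
    - {"wx": 0,"wy": 0,"wz": 0,"dx": -0.76,"dy": 0,"dz": -0.85,"claw": 10}
    - {"wx": 0,"wy": 0,"wz": 0,"dx": -0.76,"dy": 0,"dz": -0.85,"claw": 10}
    - {"wx": 0,"wy": 0,"wz": 0,"dx": -0.76,"dy": 0,"dz": -0.85,"claw": 10}

```text
clock: 15.75
tool_pos: [0.432, -0.3983, 0.2804]
eef_rot: [0.649, 0.729, 0.161, 0.143]
contact_force: [0.5, -0.1, -1.3]
opening: 0.22
finger_force: 44.8
```

```bash
python3 -c "
from h import *
rep(2);s=get_state();print(s['q'].round(3),rel(tcp(2,.01)-RT.apply([0,.001,0]),RT))
T=R.from_quat(s['eef_rot']);p,d,c=snap('wrist'); P=cloud(c,d)
m=cv2.inRange(cv2.cvtColor(p,cv2.COLOR_RGB2HSV),(3,170,70),(16,255,255))>0
q=T.inv().apply(P[m]-s['tool_pos'])*1000; q=q[abs(q[:,1])<40]; print(np.percentile(q,[3,50,97],0).round(1))"
```

```text
depth mm -28.34837669043716 off xy mm [ 1.18058285 -0.94636842] F tool [-0.2 -0.2  1.4] t 15.75 0.22018394337424727
[ 0.837  0.521  0.038  1.903 -0.723  0.591  1.567] (array([-0.015,  0.   ,  0.479]), array([-0.0006, -0.0003, -0.0004]))
[[-18.2  -9.  -34.8]
 [ 12.9   0.  -30.2]
 [ 14.4   9.   32.9]]
```

No slip in the grip. Inserting in the right channel.

Request:
step_arm:
  motion:
    - {"wx": 0,"wy": 0,"wz": 0,"dx": -0.015,"dy": 0,"dz": 0.2,"claw": 10}
    - {"wx": 0,"wy": 0,"wz": 0,"dx": -0.015,"dy": 0,"dz": 0.38,"claw": 10}
    - {"wx": 0,"wy": 0,"wz": 0,"dx": -0.015,"dy": 0,"dz": 0.47,"claw": 10}
    - {"wx": 0,"wy": 0,"wz": 0,"dx": -0.015,"dy": 0,"dz": 0.55,"claw": 10}
    - {"wx": 0,"wy": 0,"wz": 0,"dx": -0.015,"dy": 0,"dz": 0.6,"claw": 10}

```text
clock: 16.3
tool_pos: [0.4524, -0.397, 0.2376]
eef_rot: [0.649, 0.73, 0.161, 0.143]
contact_force: [-0.1, 0.7, -1.4]
opening: 0.223
finger_force: 44.8
```

```bash
python3 -c "
from h import *
rep(2);s=get_state();print(s['moment'].round(2))"
```

```text
depth mm 19.026646059452858 off xy mm [ 0.05719718 -0.57905149] F tool [ 0.7 -0.6  1.3] t 16.3 0.22294203742504326
[ 0.02  0.56 -0.04]
```

Request:
step_arm:
  motion:
    - {"wx": 0,"wy": 0,"wz": 0,"dx": 0,"dy": 0,"dz": 0.07,"claw": 10}
    - {"wx": 0,"wy": 0,"wz": 0,"dx": 0,"dy": 0,"dz": 0.12,"claw": 10}
    - {"wx": 0,"wy": 0,"wz": 0,"dx": 0,"dy": 0,"dz": 0.16,"claw": 10}
    - {"wx": 0,"wy": 0,"wz": 0,"dx": 0,"dy": 0,"dz": 0.18,"claw": 10}
    - {"wx": 0,"wy": 0,"wz": 0,"dx": 0,"dy": 0,"dz": 0.18,"claw": 10}

```text
clock: 16.8
tool_pos: [0.4583, -0.3968, 0.2248]
eef_rot: [0.649, 0.729, 0.161, 0.144]
contact_force: [0.2, -0.4, -0.6]
opening: 0.218
finger_force: 44.8
```

```bash
python3 -c "
from h import *
rep(2);s=get_state();print(s['moment'].round(2))"
```

```text
depth mm 33.152192403209696 off xy mm [-0.47394563 -0.69780945] F tool [-0.4 -0.1  0.6] t 16.8 0.21846162191943067
[-0.05  0.55 -0.  ]
```

Request:
step_arm:
  motion:
    - {"wx": 0,"wy": 0,"wz": 0,"dx": 0,"dy": 0,"dz": 0.03,"claw": 10}
    - {"wx": 0,"wy": 0,"wz": 0,"dx": 0,"dy": 0,"dz": 0.05,"claw": 10}
    - {"wx": 0,"wy": 0,"wz": 0,"dx": 0,"dy": 0,"dz": 0.07,"claw": 10}
    - {"wx": 0,"wy": 0,"wz": 0,"dx": 0,"dy": 0,"dz": 0.07,"claw": 10}

```text
clock: 17.2
tool_pos: [0.4599, -0.398, 0.2224]
eef_rot: [0.65, 0.729, 0.161, 0.145]
contact_force: [-9.0, 2.1, 17.2]
opening: 0.222
finger_force: 44.8
```

```bash
python3 -c "
from h import *
rep(2);s=get_state();print(s['moment'].round(2))"
```

```text
depth mm 35.94299631874302 off xy mm [-1.86548395 -0.3797949 ] F tool [  3.1  -0.6 -19.3] t 17.2 0.22205156120532257
[0.69 0.82 0.36]
```

Right jams too, at about 36 mm with 19 N, so left is confirmed as the free one. Going back to it.

Request:
step_arm:
  motion:
    - {"wx": 0,"wy": 0,"wz": 0,"dx": 0,"dy": 0,"dz": -0.2,"claw": 10}
    - {"wx": 0,"wy": 0,"wz": 0,"dx": 0,"dy": 0,"dz": -0.5,"claw": 10}
    - {"wx": 0,"wy": 0,"wz": 0,"dx": 0,"dy": 0,"dz": -0.85,"claw": 10}
    - {"wx": 0,"wy": 0,"wz": 0,"dx": 0,"dy": 0,"dz": -0.85,"claw": 10}
    - {"wx": 0,"wy": 0,"wz": 0,"dx": 0.4,"dy": 0,"dz": -0.85,"claw": 10}
    - {"wx": 0,"wy": 0,"wz": 0,"dx": 0.8,"dy": 0,"dz": -0.85,"claw": 10}
    - {"wx": 0,"wy": 0,"wz": 0,"dx": 0.8,"dy": 0,"dz": -0.85,"claw": 10}

```text
clock: 17.9
tool_pos: [0.4243, -0.3302, 0.2802]
eef_rot: [0.647, 0.731, 0.163, 0.14]
contact_force: [0.5, 0.7, -1.8]
opening: 0.223
finger_force: 44.8
```

Request:
step_arm:
  motion:
    - {"wx": 0,"wy": 0,"wz": 0,"dx": 0.4,"dy": 0,"dz": 0,"claw": 10}
    - {"wx": 0,"wy": 0,"wz": 0,"dx": 0.76,"dy": 0,"dz": 0,"claw": 10}
    - {"wx": 0,"wy": 0,"wz": 0,"dx": 0.76,"dy": 0,"dz": 0,"claw": 10}
    - {"wx": 0,"wy": 0,"wz": 0,"dx": 0.76,"dy": 0,"dz": 0,"claw": 10}

```text
clock: 18.3
tool_pos: [0.4181, -0.2762, 0.2812]
eef_rot: [0.649, 0.73, 0.161, 0.144]
contact_force: [-0.2, -1.0, -1.1]
opening: 0.225
finger_force: 44.8
```

```bash
python3 -c "
from h import *
rep(0);s=get_state();print(s['q'].round(3),rel(tcp(0,.01)-RT.apply([0,.001,0]),RT))"
```

```text
depth mm -28.900907355431805 off xy mm [ 0.0222279  -0.27960407] F tool [-0.9 -0.7  0.9] t 18.3 0.22547215826023587
[ 0.731  0.394 -0.059  2.173 -0.845  0.382  1.56 ] (array([ 0.   , -0.008,  0.486]), array([-0.0005,  0.0004,  0.    ]))
```

Request:
step_arm:
  motion:
    - {"wx": 0,"wy": 0,"wz": 0,"dx": 0,"dy": -0.01,"dz": 0.2,"claw": 10}
    - {"wx": 0,"wy": 0,"wz": 0,"dx": 0,"dy": -0.01,"dz": 0.38,"claw": 10}
    - {"wx": 0,"wy": 0,"wz": 0,"dx": 0,"dy": -0.01,"dz": 0.47,"claw": 10}
    - {"wx": 0,"wy": 0,"wz": 0,"dx": 0,"dy": -0.01,"dz": 0.55,"claw": 10}
    - {"wx": 0,"wy": 0,"wz": 0,"dx": 0,"dy": -0.01,"dz": 0.65,"claw": 10}
    - {"wx": 0,"wy": 0,"wz": 0,"dx": 0,"dy": -0.01,"dz": 0.75,"claw": 10}

```text
clock: 18.9
tool_pos: [0.4425, -0.2742, 0.2265]
eef_rot: [0.65, 0.729, 0.161, 0.144]
contact_force: [-0.2, -0.0, -1.6]
opening: 0.222
finger_force: 44.8
```

```bash
python3 -c "
from h import *
rep(0);s=get_state();print(s['q'].round(3),rel(tcp(0,.074)-RT.apply([0,.0015,0]),RT))"
```

```text
depth mm 30.999607783953735 off xy mm [-0.79099541 -1.22742208] F tool [-0.  -0.8  1.3] t 18.9 0.22214392077960488
[ 0.83   0.523 -0.273  2.196 -0.946  0.184  1.643] (array([ 0.011, -0.003,  0.537]), array([-0.0003,  0.0007, -0.0004]))
```

Request:
step_arm:
  motion:
    - {"wx": 0,"wy": 0,"wz": 0,"dx": 0.01,"dy": -0.003,"dz": 0.12,"claw": 10}
    - {"wx": 0,"wy": 0,"wz": 0,"dx": 0.01,"dy": -0.003,"dz": 0.24,"claw": 10}
    - {"wx": 0,"wy": 0,"wz": 0,"dx": 0.01,"dy": -0.003,"dz": 0.36,"claw": 10}
    - {"wx": 0,"wy": 0,"wz": 0,"dx": 0.01,"dy": -0.003,"dz": 0.45,"claw": 10}
    - {"wx": 0,"wy": 0,"wz": 0,"dx": 0.01,"dy": -0.003,"dz": 0.5,"claw": 10}
    - {"wx": 0,"wy": 0,"wz": 0,"dx": 0.01,"dy": -0.003,"dz": 0.53,"claw": 10}
    - {"wx": 0,"wy": 0,"wz": 0,"dx": 0.01,"dy": -0.003,"dz": 0.53,"claw": 10}

```text
clock: 19.6
tool_pos: [0.4599, -0.2711, 0.1888]
eef_rot: [0.649, 0.729, 0.161, 0.143]
contact_force: [0.1, -0.5, -1.9]
opening: 0.226
finger_force: 44.8
```

```bash
python3 -c "
from h import *
rep(0);s=get_state();print(s['q'].round(3))"
```

```text
depth mm 72.61130767453609 off xy mm [ 0.20790784 -1.10404287] F tool [-0.5 -0.8  1.8] t 19.6 0.22646513173163463
[ 0.885  0.623 -0.415  2.197 -1.     0.043  1.693]
```

Request:
step_arm:
  motion:
    - {"wx": 0,"wy": 0,"wz": 0,"dx": 0,"dy": 0,"dz": 0,"claw": 40}
    - {"wx": 0,"wy": 0,"wz": 0,"dx": 0,"dy": 0,"dz": 0,"claw": 40}
    - {"wx": 0,"wy": 0,"wz": 0,"dx": 0,"dy": 0,"dz": 0,"claw": 40}
    - {"wx": 0,"wy": 0,"wz": 0,"dx": 0,"dy": 0,"dz": 0,"claw": 40}
    - {"wx": 0,"wy": 0,"wz": 0,"dx": 0,"dy": 0,"dz": 0,"claw": 40}
    - {"wx": 0,"wy": 0,"wz": 0,"dx": 0,"dy": 0,"dz": 0,"claw": 40}

```text
clock: 20.2
tool_pos: [0.4598, -0.2708, 0.1889]
eef_rot: [0.649, 0.73, 0.161, 0.143]
contact_force: [0.1, -0.6, 0.4]
opening: 0.456
finger_force: 0.0
```

```bash
python3 -c "
from h import *
rep(0);s=get_state()
T=R.from_quat(s['eef_rot']);p,d,c=snap('wrist'); P=cloud(c,d)
m=cv2.inRange(cv2.cvtColor(p,cv2.COLOR_RGB2HSV),(3,170,70),(16,255,255))>0
q=T.inv().apply(P[m]-s['tool_pos'])*1000; q=q[abs(q[:,1])<40]; print(np.percentile(q,[3,50,97],0).round(1))"
```

```text
depth mm 72.51722716139805 off xy mm [ 0.55937745 -1.14403578] F tool [-0.6  0.2 -0.4] t 20.2 0.45563301866277367
[[-17.7 -17.  -32.4]
 [ 12.5  -6.1 -26.2]
 [ 14.6   4.7  34.4]]
```

```bash
python3 -c "
from h import *
s=get_state()
T=R.from_quat(s['eef_rot']);p,d,c=snap('wrist','w_end'); P=cloud(c,d)
m=cv2.inRange(cv2.cvtColor(p,cv2.COLOR_RGB2HSV),(3,170,70),(16,255,255))>0
q=T.inv().apply(P[m]-s['tool_pos'])*1000; q=q[(abs(q[:,1])<40)&(q[:,0]>5)]
for z in range(-35,45,10):
    t=q[abs(q[:,2]-z)<5]
    if len(t)>20: print(z,len(t),np.percentile(t[:,1],[3,50,97]).round(1),np.median(t[:,0]).round(1))"
```

```text
-35 1100 [-16.3  -7.7  -0.3] 9.4
-25 904 [-17.9  -8.5   1.5] 13.7
-15 509 [-15.5  -5.9   2.4] 14.1
-5 405 [-14.4  -4.9   3.3] 14.2
5 355 [-13.6  -3.5   4.5] 14.1
15 281 [-12.4  -3.2   5.1] 14.2
25 247 [-11.6  -2.    5.9] 14.1
35 199 [-10.8  -1.1   6.6] 14.1
```

The gauge has dropped home, with its collar on the lips. It leans about 6° within the slot's clearance, which is its natural rest. Opening wider, recentring and withdrawing along the axis.

Request:
step_arm:
  motion:
    - {"wx": 0,"wy": 0,"wz": 0,"dx": 0,"dy": 0,"dz": 0,"claw": 70}
    - {"wx": 0,"wy": 0,"wz": 0,"dx": 0,"dy": 0,"dz": 0,"claw": 70}
    - {"wx": 0,"wy": 0,"wz": 0,"dx": 0,"dy": -0.04,"dz": 0,"claw": 70}
    - {"wx": 0,"wy": 0,"wz": 0,"dx": 0,"dy": -0.08,"dz": -0.15,"claw": 70}
    - {"wx": 0,"wy": 0,"wz": 0,"dx": 0,"dy": -0.1,"dz": -0.4,"claw": 70}
    - {"wx": 0,"wy": 0,"wz": 0,"dx": 0,"dy": -0.1,"dz": -0.7,"claw": 70}
    - {"wx": 0,"wy": 0,"wz": 0,"dx": 0,"dy": -0.1,"dz": -1,"claw": 70}

```text
clock: 21.0
tool_pos: [0.4178, -0.2754, 0.2592]
eef_rot: [0.65, 0.729, 0.161, 0.143]
contact_force: [0.3, 0.4, -0.4]
opening: 0.792
finger_force: 0.0
```

Request:
step_arm:
  motion:
    - {"wx": 0,"wy": 0,"wz": 0,"dx": 0,"dy": 0,"dz": -0.4,"claw": 70}
    - {"wx": 0,"wy": 0,"wz": 0,"dx": 0,"dy": 0,"dz": -0.8,"claw": 70}
    - {"wx": 0,"wy": 0,"wz": 0,"dx": 0,"dy": 0,"dz": -0.8,"claw": 70}

```text
clock: 21.3
tool_pos: [0.3914, -0.2804, 0.3198]
eef_rot: [0.65, 0.729, 0.16, 0.146]
contact_force: [0.3, -0.9, 1.0]
opening: 0.797
finger_force: 0.0
```

```bash
python3 -c "
from h import *
s=get_state(); print(s['clock'],s['tool_pos'])
M=RT.as_matrix()
for nm in('wrist','scene','side'):
    p,d,c=snap(nm); P=cloud(c,d)
    m=cv2.inRange(cv2.cvtColor(p,cv2.COLOR_RGB2HSV),(3,170,70),(16,255,255))>0
    q=(P[m]-ML)@np.c_[M[:,0],M[:,1],n]*1000; q=q[(np.abs(q[:,:2])<45).all(1)&(q[:,2]<110)&(q[:,2]>0)]
    if len(q)<15: continue
    print(nm,len(q),np.percentile(q,[2,50,98],0).round(1).tolist())
    for z in range(5,95,15):
        t=q[abs(q[:,2]-z)<7]
        if len(t)>9: print(z,len(t),np.percentile(t[:,1],[3,50,97]).round(1))"
```

```text
21.3 [ 0.39143309 -0.28037178  0.31980569]
wrist 1495 [[-16.4, -18.9, 23.6], [5.6, -8.4, 85.2], [17.2, 2.4, 87.3]]
20 42 [-11.   -2.1   5. ]
35 62 [-12.8  -3.7   3.9]
50 72 [-14.1  -4.3   3.4]
65 93 [-15.   -5.2   2.1]
80 1142 [-18.8  -9.9  -0.2]
scene 298 [[-22.0, -19.1, 12.1], [-12.5, -13.6, 65.4], [10.4, -2.2, 88.0]]
20 35 [-14.4 -12.4  -0.5]
35 38 [-15.5 -13.9  -3.4]
50 40 [-17.2 -15.2  -5.5]
65 39 [-18.9 -16.6  -5.5]
80 94 [-19.4 -13.8  -3.4]
side 104 [[-6.9, -14.2, 12.0], [15.4, -4.5, 56.1], [23.4, 4.1, 87.6]]
20 17 [-11.6  -0.5   6.2]
35 13 [-10.6  -5.7   3.2]
50 16 [-11.8  -3.5   3.6]
65 16 [-12.7  -4.6   2.4]
80 29 [-15.3  -7.1   1.4]
```

The top of the handle is about 86 mm above the mouth (86 expected when home), and the gripper is clear. Handing in.

```bash
python3 -c "
from plant import workorder
print(workorder.finish_job())"
```

```text
the job is handed in; nothing more can be done
None
```

I tested all three channels in order: left is free, and middle and right both jammed at about 36 mm. The gauge is now fully home in the left channel and released, leaning about 6° in the slot's clearance, and the job is handed in (no verdict returned).

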